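# Stack the beeswax bars away in the drawer

### The arm

A 6-joint arm with a two-finger parallel gripper is mounted at the origin on the work surface. World frame = base frame: x ahead of the robot, y to its left, z up, the work surface at z = 0. Lengths are in m, angles in rad, forces in N, time in s.
With the tool pointing down it reaches from about 0.375 to 0.9 m from the base axis. Payload 3.1 kg.
Tool frame: the origin (TCP) lies at the centre of the arm's flange, where the gripper is bolted on; the fingertips stand 173 mm ahead of it and the grasp point (between the pads) lies 155 mm ahead of it (tip_extent is the distance from the TCP to the fingertips, in m); z points along the fingers, y is the direction in which the jaws open and shut (so a half turn about z gives the same grasp; the last joint's range is limited). The gripper opens to 85 mm and grips with 20 to 120 N. Pads are 22 mm wide; open, the fingers measure 114 mm over their backs; the gripper's body (76 mm by 85 mm) begins 54 mm behind the grasp point. The pads swing forward as they close: fully open they stand 13 mm farther back than shut.
Start: joints at [-1.339, 0.527, 1.433, -0, 1.181, -0.178], TCP at [0.249, -0.573, 0.405] pointing down, gripper open.
Joint ranges: [-3.08, 3.08], [-0.75, 2.2], [0.22, 2.44], [-1.43, 4.57], [0, 2.65], [-2.85, 2.85]. Speed limits (rad/s): [2.79, 2.79, 3.14, 3.14, 3.14, 3.14].

### API

Orientations are given as a unit quaternion [x, y, z, w].
In Python, from station import sense, snapshot, sign_off, tip_extent gives the robot as it stands. The module is installed in compiled form; this text tells all that it offers.
- The arm moves only by the tool servo_tool, never from a script. Its argument "rows" is a list of rows, each a list of 3 entries, a list of its own where there are three numbers: the shift along the tool's x, y, z in mm, then the turn about the tool's z in degrees, then the opening, from -1 (shut) to 1 (fully open), so that 0 is half open. A call has 1 to 8 rows; each row is the pose to reach, as a shift and turn from the pose measured when the call began, along the tool's axes at that moment; what a row does not reach only later rows make up. A row lasts 1/10 s, in which the tool goes at most 50 mm and 8.59 degrees, less where a joint would pass 70% of its speed; a pose out of reach is approached as far as the arm can. A call with a gripper value outside its range is refused whole. The fingers move at their own pace and stop on an object; "force" is the grip in N (left out, the last holds). Time passes only in rows, so rows that repeat a pose let the fingers close. It gives the time, the measured TCP pose, the force and the opening at its end, in the units of the state.
- sense(): the state, without advancing time (a new reading comes with each control period).
- snapshot(name): name is "scene" or "top" or "wrist"; returns a dict with "image" (384x512x3 uint8, blue, green, red), "z_map" (384x512 float32, m along the optical axis (not along the pixel's ray), 0 where there is no reading), "vertical_fov" (degrees; the focal length in pixels is half the picture's height over the tangent of half this angle, whatever the lens; pixels are square), "cx", "cy" (the principal point, pixels), "cam_to_world" (4x4, takes a point from camera to world coordinates). Camera axes: x right, y down, z forward; pixel columns grow to the right and rows downward; lengths in m; the calibration is good to about 2 mm. A picture is of the moment at which its call begins.
- sign_off(): hands the job in, once; it reports no verdict.
The state is a dict: "t": time; "q": joint angles; "qd": joint speeds; "tau": joint torques, N m; "tcp_pos": TCP position; "tool_rot": TCP orientation; "force": force on the tool from outside, world axes, zero at the start; "ft_torque": the same for the moment, N m; "finger_gap": opening from 0.0 (shut) to 1.0 (fully open).
Only numpy, scipy, OpenCV 4.12 (cv2) and the standard library are available. Lean on these libraries where they do the work, as an engineer would, in place of code of your own. Each camera call takes 0.05 s, during which the arm holds its last target. There are 200 camera calls.

### The job

Pull out the drawer and stack the beeswax bars from the white cooling board in pairs squarely on its black mat, a pair to a layer: one bar broad face down and one upside down close beside it, so that their slanted sides nest and the layer is flat; the bottom pair lies front to back and each layer crosswise to the one below. A bar that finds no partner stays on the board. The wax is soft, so hold it with a light grip only. Then lay the cover board on the stack to keep fluff off, push the drawer fully shut, and leave everything else on the bench where it is.

Things in the scene. Friction and masses are not known exactly. Their poses are not given: they have to be found in the camera images.
- bar1: beeswax bar, trapezium section: 64 mm long, 26 high, broad face 44 wide, narrow face 22, square ends, 50 g; all alike. Origin at its centre; x along its length, z from broad to narrow face. Two nested side by side touch with centres 33 mm apart. Starts broad face down. Soft: dents if the two fingers' forces on it sum to over 70 N (a 20 N grip sums to 40). May be absent.
- bar2: beeswax bar, trapezium section: 64 mm long, 26 high, broad face 44 wide, narrow face 22, square ends, 50 g; all alike. Origin at its centre; x along its length, z from broad to narrow face. Two nested side by side touch with centres 33 mm apart. Starts broad face down. Soft: dents if the two fingers' forces on it sum to over 70 N (a 20 N grip sums to 40). May be absent.
- bar3: beeswax bar, trapezium section: 64 mm long, 26 high, broad face 44 wide, narrow face 22, square ends, 50 g; all alike. Origin at its centre; x along its length, z from broad to narrow face. Two nested side by side touch with centres 33 mm apart. Starts broad face down. Soft: dents if the two fingers' forces on it sum to over 70 N (a 20 N grip sums to 40). May be absent.
- bar4: beeswax bar, trapezium section: 64 mm long, 26 high, broad face 44 wide, narrow face 22, square ends, 50 g; all alike. Origin at its centre; x along its length, z from broad to narrow face. Two nested side by side touch with centres 33 mm apart. Starts upside down, broad face up. Soft: dents if the two fingers' forces on it sum to over 70 N (a 20 N grip sums to 40). May be absent.
- bar5: beeswax bar, trapezium section: 64 mm long, 26 high, broad face 44 wide, narrow face 22, square ends, 50 g; all alike. Origin at its centre; x along its length, z from broad to narrow face. Two nested side by side touch with centres 33 mm apart. Starts upside down, broad face up. Soft: dents if the two fingers' forces on it sum to over 70 N (a 20 N grip sums to 40). May be absent.
- bar6: beeswax bar, trapezium section: 64 mm long, 26 high, broad face 44 wide, narrow face 22, square ends, 50 g; all alike. Origin at its centre; x along its length, z from broad to narrow face. Two nested side by side touch with centres 33 mm apart. Starts upside down, broad face up. Soft: dents if the two fingers' forces on it sum to over 70 N (a 20 N grip sums to 40). May be absent.
- drawer (a joint): the unit's only drawer: 0 = shut, grows as it is pulled out towards the robot side (along -x of handle), 0.192 m = fully out; slides with about 1.2 N of friction and stays where it is left; no latch. Inside 218 mm wide; sides 42 mm and front 108 mm above the mat, opening of the unit 110 mm
- cover: plywood cover board, 80 x 80 x 6 mm, with a wooden grip strip 60 mm long (along x), 16 mm wide and 16 mm high along the middle of its upper face, 70 g; lies on the table at the start, strip up. Origin at the centre of its underside, z up
- board: white cooling board under the bars, 290 x 240 x 12 mm, fixed; origin under its centre
- handle (a point): middle of the brass bar handle on the drawer's front: a level round bar 120 mm long, 11 mm thick, 109 mm above the table, its axis 35 mm before the drawer's face; the unit's top is 147 mm up. x points into the unit, y along the bar, z up. The centre of the black mat (80 mm square, its top 25 mm above the table) is at x = 145 mm, y = 0 from here
- tin: closed green tin, 84 mm across, 85 mm high; origin under its centre. Not part of the job: leave it.
- tape: cardboard tape roll, 90 mm across, 30 mm high, lying flat; origin under its centre. Not part of the job: leave it.
- ribbon: roll of ribbon, 90 mm across, 28 mm high, lying flat; origin under its centre. Not part of the job: leave it.
- spool: small white thread spool, 32 mm across, 42 mm high, standing; origin under its centre. Not part of the job: leave it.
- stick: flat wooden stirring stick, 12 x 130 x 5 mm, lying on the far edge of the board; origin under its centre. Not part of the job: leave it.
- jar: glass pin jar, 52 mm across, 55 mm high; origin under its centre. Not part of the job: leave it.
- last: small wooden brim block, 130 x 50 x 50 mm; origin under its centre. Not part of the job: leave it.
Things that resemble listed ones, but are neither listed nor needed, are in the scene too. What is shaped like the bar6 but red or turquoise is not meant. Leave any turquoise look-alike of the bar1 alone.

How it is judged:
On the way, in this order (a step that is already met when the one before it is completed fails the run):
1. the drawer is pulled out by 150 mm or more (value of joint drawer above 0.15 m), for 0.2 s.
2. all pairs of bars are stacked on the mat, nested, crosswise and flat, and covered, with the drawer still out (value of joint drawer above 0.1 m and angle between each of bar1, bar2, bar3, cover's own z axis and vertical below 0.1 rad and angle between each of bar4, bar5, bar6's own z axis and vertical above 3.0416 rad and linear speed of each of bar1, bar2, bar3, bar4, bar5, bar6, cover below 0.03 m/s and height (world z) of each of bar1, bar2, bar3, bar4, bar5, bar6 above 0.02 m and (height (world z) of bar1 below 0.03 m or (x of bar1 in the frame of handle between 0.12 and 0.17 m and y of bar1 in the frame of handle between -0.025 and 0.025 m)) and (height (world z) of bar1 below 0.03 m or (height (world z) of bar1 between 0.033 and 0.043 m and angle between the x axis of bar1 and the x axis of handle, either way round below 0.15 rad) or (height (world z) of bar1 between 0.059 and 0.069 m and angle between the x axis of bar1 and the x axis of handle, either way round above 1.42 rad) or (height (world z) of bar1 between 0.085 and 0.095 m and angle between the x axis of bar1 and the x axis of handle, either way round below 0.15 rad)) and (height (world z) of bar2 below 0.03 m or (x of bar2 in the frame of handle between 0.12 and 0.17 m and y of bar2 in the frame of handle between -0.025 and 0.025 m)) and (height (world z) of bar2 below 0.03 m or (height (world z) of bar2 between 0.033 and 0.043 m and angle between the x axis of bar2 and the x axis of handle, either way round below 0.15 rad) or (height (world z) of bar2 between 0.059 and 0.069 m and angle between the x axis of bar2 and the x axis of handle, either way round above 1.42 rad) or (height (world z) of bar2 between 0.085 and 0.095 m and angle between the x axis of bar2 and the x axis of handle, either way round below 0.15 rad)) and (height (world z) of bar3 below 0.03 m or (x of bar3 in the frame of handle between 0.12 and 0.17 m and y of bar3 in the frame of handle between -0.025 and 0.025 m)) and (height (world z) of bar3 below 0.03 m or (height (world z) of bar3 between 0.033 and 0.043 m and angle between the x axis of bar3 and the x axis of handle, either way round below 0.15 rad) or (height (world z) of bar3 between 0.059 and 0.069 m and angle between the x axis of bar3 and the x axis of handle, either way round above 1.42 rad) or (height (world z) of bar3 between 0.085 and 0.095 m and angle between the x axis of bar3 and the x axis of handle, either way round below 0.15 rad)) and (height (world z) of bar4 below 0.03 m or (x of bar4 in the frame of handle between 0.12 and 0.17 m and y of bar4 in the frame of handle between -0.025 and 0.025 m)) and (height (world z) of bar4 below 0.03 m or (height (world z) of bar4 between 0.033 and 0.043 m and angle between the x axis of bar4 and the x axis of handle, either way round below 0.15 rad) or (height (world z) of bar4 between 0.059 and 0.069 m and angle between the x axis of bar4 and the x axis of handle, either way round above 1.42 rad) or (height (world z) of bar4 between 0.085 and 0.095 m and angle between the x axis of bar4 and the x axis of handle, either way round below 0.15 rad)) and (height (world z) of bar5 below 0.03 m or (x of bar5 in the frame of handle between 0.12 and 0.17 m and y of bar5 in the frame of handle between -0.025 and 0.025 m)) and (height (world z) of bar5 below 0.03 m or (height (world z) of bar5 between 0.033 and 0.043 m and angle between the x axis of bar5 and the x axis of handle, either way round below 0.15 rad) or (height (world z) of bar5 between 0.059 and 0.069 m and angle between the x axis of bar5 and the x axis of handle, either way round above 1.42 rad) or (height (world z) of bar5 between 0.085 and 0.095 m and angle between the x axis of bar5 and the x axis of handle, either way round below 0.15 rad)) and (height (world z) of bar6 below 0.03 m or (x of bar6 in the frame of handle between 0.12 and 0.17 m and y of bar6 in the frame of handle between -0.025 and 0.025 m)) and (height (world z) of bar6 below 0.03 m or (height (world z) of bar6 between 0.033 and 0.043 m and angle between the x axis of bar6 and the x axis of handle, either way round below 0.15 rad) or (height (world z) of bar6 between 0.059 and 0.069 m and angle between the x axis of bar6 and the x axis of handle, either way round above 1.42 rad) or (height (world z) of bar6 between 0.085 and 0.095 m and angle between the x axis of bar6 and the x axis of handle, either way round below 0.15 rad)) and (height (world z) of bar1 between 0.033 and 0.043 m or height (world z) of bar2 between 0.033 and 0.043 m or height (world z) of bar3 between 0.033 and 0.043 m) and (height (world z) of bar4 between 0.033 and 0.043 m or height (world z) of bar5 between 0.033 and 0.043 m or height (world z) of bar6 between 0.033 and 0.043 m) and (height (world z) of bar1 between 0.059 and 0.069 m or height (world z) of bar2 between 0.059 and 0.069 m or height (world z) of bar3 between 0.059 and 0.069 m) and (height (world z) of bar4 between 0.059 and 0.069 m or height (world z) of bar5 between 0.059 and 0.069 m or height (world z) of bar6 between 0.059 and 0.069 m) and (height (world z) of each of bar1, bar2, bar3, bar4, bar5, bar6 below 0.077 m or (height (world z) of any of bar1, bar2, bar3 above 0.077 m and height (world z) of any of bar4, bar5, bar6 above 0.077 m)) and (height (world z) of each of bar1, bar2, bar3 above 0.03 m or height (world z) of each of bar4, bar5, bar6 above 0.03 m) and x of cover in the frame of handle between 0.115 and 0.175 m and y of cover in the frame of handle between -0.03 and 0.03 m and (height (world z) of cover between 0.072 and 0.082 m or height (world z) of cover between 0.098 and 0.108 m)), for 0.4 s.
At the end, for the whole second after the job is handed in: Drawer shut to 8 mm. All complete pairs stacked: bars at rest, flat to 0.1 rad, same face down as at the start, centres within 25 mm of the mat's each way, layers at true height (5 mm), along and across by turns to 0.15 rad. Odd bar on the board. Cover flat on top, centred to 30 mm (value of joint drawer below 0.008 m and angle between each of bar1, bar2, bar3, cover's own z axis and vertical below 0.1 rad and angle between each of bar4, bar5, bar6's own z axis and vertical above 3.0416 rad and linear speed of each of bar1, bar2, bar3, bar4, bar5, bar6, cover below 0.03 m/s and height (world z) of each of bar1, bar2, bar3, bar4, bar5, bar6 above 0.02 m and (height (world z) of bar1 below 0.03 m or (x of bar1 in the frame of handle between 0.12 and 0.17 m and y of bar1 in the frame of handle between -0.025 and 0.025 m)) and (height (world z) of bar1 below 0.03 m or (height (world z) of bar1 between 0.033 and 0.043 m and angle between the x axis of bar1 and the x axis of handle, either way round below 0.15 rad) or (height (world z) of bar1 between 0.059 and 0.069 m and angle between the x axis of bar1 and the x axis of handle, either way round above 1.42 rad) or (height (world z) of bar1 between 0.085 and 0.095 m and angle between the x axis of bar1 and the x axis of handle, either way round below 0.15 rad)) and (height (world z) of bar2 below 0.03 m or (x of bar2 in the frame of handle between 0.12 and 0.17 m and y of bar2 in the frame of handle between -0.025 and 0.025 m)) and (height (world z) of bar2 below 0.03 m or (height (world z) of bar2 between 0.033 and 0.043 m and angle between the x axis of bar2 and the x axis of handle, either way round below 0.15 rad) or (height (world z) of bar2 between 0.059 and 0.069 m and angle between the x axis of bar2 and the x axis of handle, either way round above 1.42 rad) or (height (world z) of bar2 between 0.085 and 0.095 m and angle between the x axis of bar2 and the x axis of handle, either way round below 0.15 rad)) and (height (world z) of bar3 below 0.03 m or (x of bar3 in the frame of handle between 0.12 and 0.17 m and y of bar3 in the frame of handle between -0.025 and 0.025 m)) and (height (world z) of bar3 below 0.03 m or (height (world z) of bar3 between 0.033 and 0.043 m and angle between the x axis of bar3 and the x axis of handle, either way round below 0.15 rad) or (height (world z) of bar3 between 0.059 and 0.069 m and angle between the x axis of bar3 and the x axis of handle, either way round above 1.42 rad) or (height (world z) of bar3 between 0.085 and 0.095 m and angle between the x axis of bar3 and the x axis of handle, either way round below 0.15 rad)) and (height (world z) of bar4 below 0.03 m or (x of bar4 in the frame of handle between 0.12 and 0.17 m and y of bar4 in the frame of handle between -0.025 and 0.025 m)) and (height (world z) of bar4 below 0.03 m or (height (world z) of bar4 between 0.033 and 0.043 m and angle between the x axis of bar4 and the x axis of handle, either way round below 0.15 rad) or (height (world z) of bar4 between 0.059 and 0.069 m and angle between the x axis of bar4 and the x axis of handle, either way round above 1.42 rad) or (height (world z) of bar4 between 0.085 and 0.095 m and angle between the x axis of bar4 and the x axis of handle, either way round below 0.15 rad)) and (height (world z) of bar5 below 0.03 m or (x of bar5 in the frame of handle between 0.12 and 0.17 m and y of bar5 in the frame of handle between -0.025 and 0.025 m)) and (height (world z) of bar5 below 0.03 m or (height (world z) of bar5 between 0.033 and 0.043 m and angle between the x axis of bar5 and the x axis of handle, either way round below 0.15 rad) or (height (world z) of bar5 between 0.059 and 0.069 m and angle between the x axis of bar5 and the x axis of handle, either way round above 1.42 rad) or (height (world z) of bar5 between 0.085 and 0.095 m and angle between the x axis of bar5 and the x axis of handle, either way round below 0.15 rad)) and (height (world z) of bar6 below 0.03 m or (x of bar6 in the frame of handle between 0.12 and 0.17 m and y of bar6 in the frame of handle between -0.025 and 0.025 m)) and (height (world z) of bar6 below 0.03 m or (height (world z) of bar6 between 0.033 and 0.043 m and angle between the x axis of bar6 and the x axis of handle, either way round below 0.15 rad) or (height (world z) of bar6 between 0.059 and 0.069 m and angle between the x axis of bar6 and the x axis of handle, either way round above 1.42 rad) or (height (world z) of bar6 between 0.085 and 0.095 m and angle between the x axis of bar6 and the x axis of handle, either way round below 0.15 rad)) and (height (world z) of bar1 between 0.033 and 0.043 m or height (world z) of bar2 between 0.033 and 0.043 m or height (world z) of bar3 between 0.033 and 0.043 m) and (height (world z) of bar4 between 0.033 and 0.043 m or height (world z) of bar5 between 0.033 and 0.043 m or height (world z) of bar6 between 0.033 and 0.043 m) and (height (world z) of bar1 between 0.059 and 0.069 m or height (world z) of bar2 between 0.059 and 0.069 m or height (world z) of bar3 between 0.059 and 0.069 m) and (height (world z) of bar4 between 0.059 and 0.069 m or height (world z) of bar5 between 0.059 and 0.069 m or height (world z) of bar6 between 0.059 and 0.069 m) and (height (world z) of each of bar1, bar2, bar3, bar4, bar5, bar6 below 0.077 m or (height (world z) of any of bar1, bar2, bar3 above 0.077 m and height (world z) of any of bar4, bar5, bar6 above 0.077 m)) and (height (world z) of each of bar1, bar2, bar3 above 0.03 m or height (world z) of each of bar4, bar5, bar6 above 0.03 m) and x of cover in the frame of handle between 0.115 and 0.175 m and y of cover in the frame of handle between -0.03 and 0.03 m and (height (world z) of cover between 0.072 and 0.082 m or height (world z) of cover between 0.098 and 0.108 m)); the robot touches nothing.
It fails at once if a wax bar is squeezed or pressed by the fingers with more than 70 N in all (contact force between the fingers and bar1 above 70 N or contact force between the fingers and bar2 above 70 N or contact force between the fingers and bar3 above 70 N or contact force between the fingers and bar4 above 70 N or contact force between the fingers and bar5 above 70 N or contact force between the fingers and bar6 above 70 N).
It fails at once if another thing on the bench is moved by more than 40 mm (distance of any of tin, tape, ribbon, spool, stick, jar, last from where it was at the start of the episode above 0.04 m).
Of bar1, bar2, bar3 only 2 to 3 are there at a start; the rules pass over those that are not, and their reading is None.
Of bar4, bar5, bar6 only 2 to 3 are there at a start; the rules pass over those that are not, and their reading is None.
At some moment in a run one of cover may be knocked a few centimetres aside while the robot is not near it.
It also fails if it takes over 210 s, if anything falls off the work surface, if the arm or the gripper's body presses on something with over 40 N, if the wrist force passes 120 N, or if a joint passes its speed limit or range.

## Working session

There is one attempt and no reset: what is moved stays moved. The work goes in short steps, Python scripts to look and compute and a tool call to move; the robot and the scene stay as the last step left them, time stands still between calls to the robot, and variables do not carry over. Pictures are saved under pics/ and viewed, about 12 in all and at most 16, crops included, and the job is handed in when it is done.

Besides the shell and the picture viewer there is one more tool, called after "Request:" by a JSON object that holds its "method" and its "body", one argument or row to a line. servo_tool: Moves the arm, as the interface text tells. Its arguments: {"type":"object","properties":{"rows":{"type":"array"},"force":{"type":"number"}},"required":["rows"]}

```bash
mkdir -p pics
cat > h.py <<'E'
import numpy as np, cv2
from station import *
from scipy.spatial.transform import Rotation as R
def cam(n):
    s=snapshot(n); H,W=s["z_map"].shape; f=H/2/np.tan(np.radians(s["vertical_fov"])/2)
    v,u=np.mgrid[:H,:W]; z=s["z_map"]
    P=np.stack([(u-s["cx"])/f*z,(v-s["cy"])/f*z,z],-1); T=s["cam_to_world"]
    s["P"]=P@T[:3,:3].T+T[:3,3]; s["P"][z==0]=np.nan; s["f"]=f
    return s
def st():
    s=sense(); r=R.from_quat(s["tool_rot"]); M=r.as_matrix()
    print("t %.2f tcp"%s["t"],np.round(s["tcp_pos"],4),"x",np.round(M[:,0],3),"y",np.round(M[:,1],3),"z",np.round(M[:,2],3),"gap %.3f"%s["finger_gap"],"F",np.round(s["force"],1))
    return s,M
E
python3 - <<'E'
from h import *
s,M=st(); print(tip_extent, s["q"])
for n in("scene","top"):
    c=cam(n); cv2.imwrite(f"pics/{n}0.png",cv2.resize(c["image"],(768,576),interpolation=cv2.INTER_CUBIC)); np.savez(f"{n}0.npz",P=c["P"],im=c["image"])
    print(n,c["cam_to_world"].round(3).tolist(),c["f"],c["cx"],c["cy"])
E
```

```text
t 0.00 tcp [ 0.249  -0.5729  0.4037] x [0.917 0.398 0.   ] y [ 0.398 -0.917 -0.002] z [-0.     0.002 -1.   ] gap 1.002 F [-0.2  0.4  0.9]
0.1734 [-1.33951470e+00  5.28499651e-01  1.43390200e+00  1.47016753e-05
  1.18141821e+00 -1.78497310e-01]
scene [[0.219, 0.702, -0.678, 1.292], [0.976, -0.162, 0.147, -0.192], [-0.007, -0.694, -0.72, 0.98], [0.0, 0.0, 0.0, 1.0]] 375.75426859495195 257.14390737845196 189.59574444500498
top [[-0.02, -0.997, 0.073, 0.385], [-1.0, 0.021, 0.01, 0.001], [-0.012, -0.073, -0.997, 1.43], [0.0, 0.0, 0.0, 1.0]] 431.81803991482985 253.75358113648412 195.47918245352156
```

View pics/scene0.png

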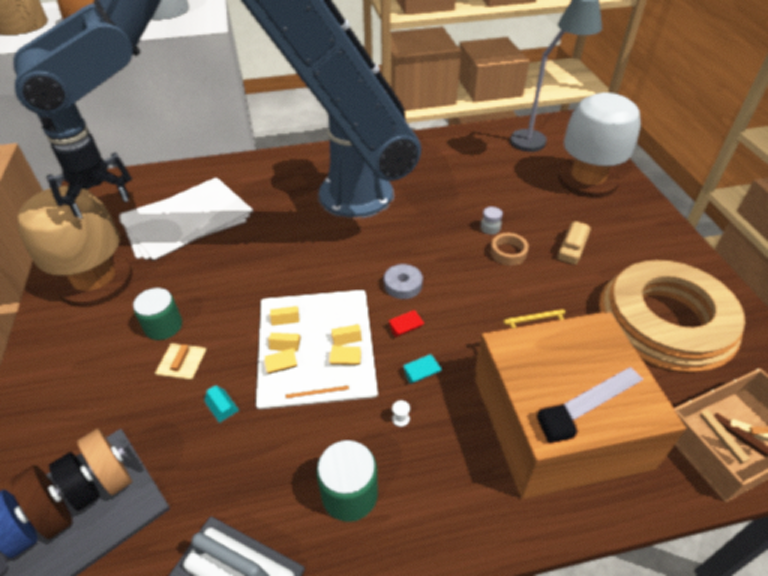

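View pics/top0.png

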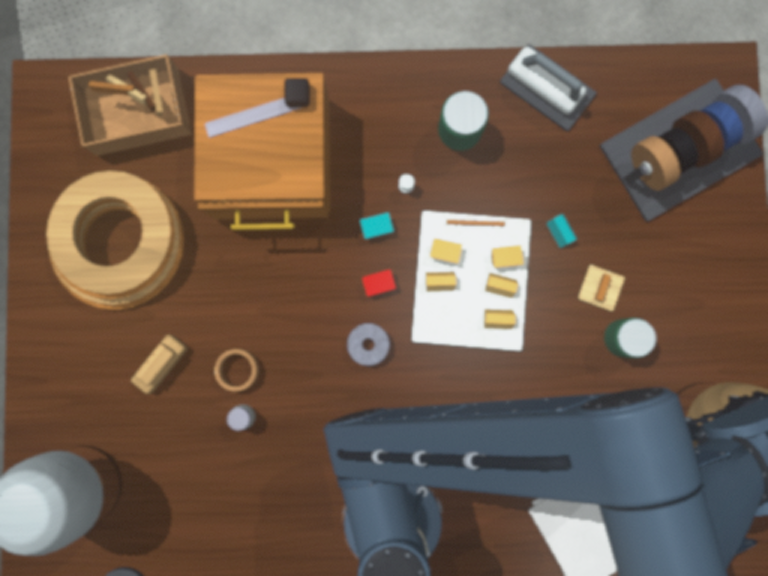

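Five bars: two broad-up at top-view (447,251),(508,257); three narrow-up at (441,281),(502,285),(500,319). The cover is at (602,288) and the handle at (262,226). I'll measure these next.

```bash
cat >> h.py <<'E'
def rect(XY):
    (c,(w,h),a)=cv2.minAreaRect((XY*1000).astype(np.float32))
    if w<h: w,h,a=h,w,a+90
    a=(a+90)%180-90
    return np.array(c).round(1),round(w,1),round(h,1),round(a,1)
def yellow(im):
    hsv=cv2.cvtColor(im,cv2.COLOR_BGR2HSV); return hsv
E
python3 - <<'E'
from h import *
for n in("top","scene"):
    d=np.load(f"{n}0.npz");P=d["P"];im=d["im"]; z=P[...,2]
    print(n)
    # top faces in box around board+bars+cover
    m=(P[...,0]>0.3)&(P[...,0]<0.75)&(P[...,1]>-0.55)&(P[...,1]<0.2)&(z>0.031)&(z<0.046)
    k,l,s,_=cv2.connectedComponentsWithStats(m.astype(np.uint8),connectivity=4)
    for i in range(1,k):
        if s[i,4]>40:
            q=P[l==i]; print(s[i],rect(q[:,:2]),np.median(q[:,2]).round(4), im[l==i].mean(0).round())
d=np.load("top0.npz");P=d["P"]
for nm,(u,v) in dict(handle=(262,226),hl=(240,226),hr=(287,226),front=(262,206),cov_edge=(590,280),cov=(603,288),unit=(260,150),tape=(257,370),ribbon=(352,345),board=(470,330)).items():
    print(nm,P[int(v/1.5),int(u/1.5)].round(4))
z=P[...,2]
m=(P[...,0]>0.45)&(P[...,0]<.75)&(P[...,1]>0.1)&(P[...,1]<.5)&(z>.095)&(z<.12)
print(rect(P[m][:,:2]),np.median(z[m]))
E
```

```text
top
[266 116  10  10  71] (array([731. , -44.3]), 27.8, 27.6, -44.1) 0.0412 [221. 222. 218.]
[286 159  22  17 261] (array([ 578.3, -125.3]), 63.9, 43.5, 75.7) 0.0372 [128. 205. 229.]
[327 163  22  16 265] (array([ 563.5, -258.3]), 65.1, 43.9, -84.1) 0.0379 [123. 202. 227.]
[284 182  20  10 168] (array([ 514.1, -113.6]), 62.0, 29.7, 89.1) 0.0368 [115. 189. 215.]
[324 184  21  13 162] (array([ 501.2, -245.1]), 64.4, 28.5, 74.2) 0.0371 [113. 187. 214.]
[323 208  21   9 169] (array([ 428.9, -237.9]), 65.1, 26.0, 88.6) 0.037 [113. 188. 215.]
scene
[180 203  20  10 139] (array([ 435.9, -238.2]), 64.4, 30.0, 87.6) 0.0388 [125. 215. 241.]
[ 95 207  25  15  88] (array([ 408.5, -499.3]), 81.7, 36.6, -66.9) 0.0384 [55. 75. 38.]
[221 215  21  11 153] (array([ 519.5, -112.6]), 64.1, 28.2, 88.3) 0.0386 [124. 216. 242.]
[179 221  22  10 161] (array([ 509.8, -246.1]), 64.6, 31.9, 73.5) 0.0389 [121. 212. 238.]
[220 230  21  13 246] (array([ 582.3, -125.2]), 63.6, 45.8, 74.5) 0.0397 [124. 225. 247.]
[176 232  23  16 247] (array([ 567.2, -257.9]), 62.9, 44.2, -85.0) 0.0394 [125. 225. 247.]
[262 267  11  11  78] (array([735. , -44.1]), 29.5, 28.3, -75.3) 0.0432 [242. 243. 244.]
handle [0.6276 0.2577 0.1152]
hl [0.6283 0.3006 0.1165]
hr [0.6271 0.2058 0.111 ]
front [0.6636 0.2533 0.1363]
cov_edge [ 0.5114 -0.4442  0.0055]
cov [ 0.4896 -0.4672  0.0223]
unit [0.7747 0.2532 0.1483]
tape [0.3296 0.2889 0.0165]
ribbon [0.3775 0.0821 0.0235]
board [ 0.4047 -0.1763  0.013 ]
(array([659. , 239.3]), 270.1, 98.8, -71.4) 0.11186719553739444
```

```bash
cat >> h.py <<'E'
def go(x,y,z,yaw=None):
    "shift in tool mm + turn deg to reach world TCP x,y,z with tool-x yaw (deg)"
    s,M=st(); d=M.T@(np.array([x,y,z])-s["tcp_pos"])*1000
    y0=np.degrees(np.arctan2(M[1,0],M[0,0])); t=0 if yaw is None else ((y0-yaw+180)%360-180)
    print("yaw %.1f"%y0,"q6 %.2f"%s["q"][5],"-> shift",d.round(1),"turn %.1f"%t)
E
python3 - <<'E'
from h import *
for n in("top","scene"):
    d=np.load(f"{n}0.npz");P=d["P"];im=d["im"]; z=P[...,2]
    m=(P[...,0]>0.6)&(P[...,0]<1.05)&(P[...,1]>.05)&(P[...,1]<.5)&(z>.14)&(z<.155)
    k,l,s,_=cv2.connectedComponentsWithStats(m.astype(np.uint8)); i=1+s[1:,4].argmax(); print(n,"unit",rect(P[l==i][:,:2]))
    m=(P[...,0]>0.58)&(P[...,0]<.645)&(P[...,1]>.15)&(P[...,1]<.36)&(z>.1)&(z<.125)
    q=P[m]; print(" handle",rect(q[:,:2]),np.median(q,0).round(4),q.min(0).round(3),q.max(0).round(3))
go(.628,.254,.34,90)
E
```

```text
top unit (array([806. , 256.5]), 261.3, 261.1, -0.4)
 handle (array([632.6, 256.7]), 126.6, 22.6, 88.9) [0.6268 0.2532 0.1128] [0.62  0.194 0.104] [0.645 0.32  0.121]
scene unit (array([808.6, 256.8]), 263.5, 261.1, 89.3)
 handle (array([634.4, 257.1]), 127.8, 19.8, 89.3) [0.6327 0.2571 0.1146] [0.625 0.193 0.106] [0.645 0.321 0.119]
t 0.10 tcp [ 0.2489 -0.5729  0.4038] x [0.917 0.398 0.   ] y [ 0.398 -0.917 -0.002] z [-0.     0.002 -1.   ] gap 0.997 F [-0.1  0.5 -0.1]
yaw 23.5 q6 -0.18 -> shift [ 677.1 -607.3   65.2] turn -66.5
```

Request:
{"method": "servo_tool", "body": {
  "rows": [
    [[40,-36,0],0,-0.4],
    [[80,-72,0],0,-0.4],
    [[120,-108,0],0,-0.4],
    [[160,-144,0],0,-0.4],
    [[200,-180,0],0,-0.4],
    [[240,-216,0],0,-0.4],
    [[280,-252,0],0,-0.4],
    [[300,-270,0],0,-0.4]
  ],
  "force": 40
}}

```text
t: 0.9
tcp_pos: [0.4153, -0.2073, 0.4043]
tool_rot: [0.979, 0.203, -0.0, -0.001]
force: [1.4, 0.0, 0.3]
finger_gap: 0.301
```

```bash
python3 -c "
from h import *
go(.63,.2565,.36,90)"
```

```text
t 0.90 tcp [ 0.4153 -0.2073  0.4043] x [0.917 0.398 0.   ] y [ 0.398 -0.917 -0.002] z [-0.001  0.002 -1.   ] gap 0.301 F [1.4 0.  0.3]
yaw 23.5 q6 0.46 -> shift [ 381.5 -340.    45.2] turn -66.5
```

Request:
{"method": "servo_tool", "body": {
  "rows": [
    [[381,-340,45],-66.5,-0.4],
    [[381,-340,45],-66.5,-0.4],
    [[381,-340,45],-66.5,-0.4],
    [[381,-340,45],-66.5,-0.4],
    [[381,-340,45],-66.5,-0.4],
    [[381,-340,45],-66.5,-0.4],
    [[381,-340,45],-66.5,-0.4],
    [[381,-340,45],-66.5,-0.4]
  ]
}}

```text
t: 1.7
tcp_pos: [0.5821, 0.1548, 0.3695]
tool_rot: [0.705, 0.709, 0.0, -0.001]
force: [0.9, -0.5, -0.3]
finger_gap: 0.3
```

```bash
python3 -c "
from h import *
go(.63,.2565,.34,90)
c=cam('top');cv2.imwrite('pics/top1.png',c['image']);np.savez('top1.npz',P=c['P'],im=c['image'])
P=c['P'];z=P[...,2]
m=(P[...,0]>.28)&(P[...,0]<.8)&(P[...,1]<.02)&(P[...,1]>-.5)&(z>.031)&(z<.046)
k,l,s,_=cv2.connectedComponentsWithStats(m.astype(np.uint8))
print([rect(P[l==i][:,:2]) for i in range(1,k) if s[i,4]>60])
"
```

```text
t 1.70 tcp [0.5821 0.1548 0.3695] x [-0.005  1.     0.002] y [ 1.     0.005 -0.001] z [-0.001  0.002 -1.   ] gap 0.300 F [ 0.9 -0.5 -0.3]
yaw 90.3 q6 0.07 -> shift [101.4  48.4  29.6] turn 0.3
[(array([731.4, -44.3]), 28.5, 28.5, -48.6), (array([ 578.4, -125.6]), 64.0, 44.8, 75.7), (array([ 563.3, -258.1]), 65.1, 44.1, -84.8), (array([ 512.3, -113.4]), 62.8, 29.9, -87.9), (array([ 501.3, -244.9]), 64.2, 30.4, 73.8), (array([ 427.9, -238.5]), 64.2, 28.9, 86.4)]
```

Request:
{"method": "servo_tool", "body": {
  "rows": [
    [[101,48,10],0.5,-0.4],
    [[101,48,10],0.5,-0.4],
    [[101,48,10],0.5,-0.4],
    [[101,48,10],0.5,-0.4]
  ]
}}

```text
t: 2.15
tcp_pos: [0.6317, 0.2651, 0.3589]
tool_rot: [0.705, 0.709, 0.004, -0.002]
force: [-0.3, -1.9, 0.7]
finger_gap: 0.297
```

```bash
python3 -c "
from h import *
c=cam('wrist');cv2.imwrite('pics/w1.png',c['image']);np.savez('w1.npz',P=c['P'],im=c['image'])
s,M=st(); T=np.eye(4);T[:3,:3]=M;T[:3,3]=s['tcp_pos']
print((np.linalg.inv(T)@c['cam_to_world']).round(3),c['f'],c['cx'],c['cy'])
P=c['P'];z=P[...,2]
m=(P[...,0]>0.58)&(P[...,0]<.645)&(P[...,1]>.15)&(P[...,1]<.36)&(z>.1)&(z<.125)
q=P[m];print(rect(q[:,:2]),np.median(q,0))
"
```

```text
t 2.20 tcp [0.6311 0.2634 0.359 ] x [-0.004  1.     0.007] y [1.    0.004 0.002] z [ 0.002  0.007 -1.   ] gap 0.301 F [ 0.2 -0.1  0.9]
[[ 0.001 -0.957 -0.29   0.077]
 [ 1.     0.     0.003  0.001]
 [-0.002 -0.29   0.957  0.03 ]
 [ 0.     0.     0.     1.   ]] 303.95999521199633 251.62130068578097 190.14946986372496
(array([634.5, 257.1]), 129.2, 21.3, 89.7) [0.63002785 0.26527409 0.11415208]
```

View pics/w1.png

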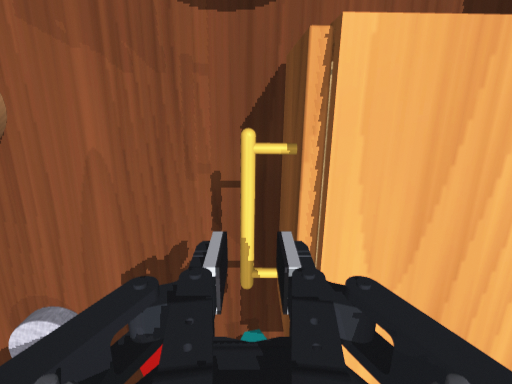

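The wrist picture shows the handle (col 248, rows 130–288) between the fingers (inner faces at cols 225 and 280), clear of the drawer face at col 302. Next: descend and grip.

Request:
{"method": "servo_tool", "body": {
  "rows": [
    [[-6,0,45],0,-0.4],
    [[-6,0,90],0,-0.4],
    [[-6,0,93],0,-0.4],
    [[-6,0,93],0,-0.4],
    [[-6,0,93],0,-1],
    [[-6,0,93],0,-1],
    [[-6,0,93],0,-1],
    [[-6,0,93],0,-1]
  ]
}}

```text
t: 3.0
tcp_pos: [0.6298, 0.2569, 0.266]
tool_rot: [0.706, 0.708, 0.001, -0.003]
force: [-5.1, -2.5, 3.9]
finger_gap: 0.108
```

```bash
python3 -c "
from h import *
go(.436,.2565,.264,90)"
```

```text
t 3.00 tcp [0.6298 0.2569 0.266 ] x [-0.003  1.     0.005] y [ 1.     0.003 -0.003] z [-0.003  0.005 -1.   ] gap 0.108 F [-5.1 -2.5  3.9]
yaw 90.2 q6 0.22 -> shift [   0.2 -193.8    2.7] turn 0.2
```

Request:
{"method": "servo_tool", "body": {
  "rows": [
    [[0,-10,0],0,-1],
    [[0,-35,0],0,-1],
    [[0,-65,0],0,-1],
    [[0,-95,0],0,-1],
    [[0,-125,0],0,-1],
    [[0,-155,0],0,-1],
    [[0,-180,0],0,-1],
    [[0,-189,0],0,-1]
  ]
}}

```text
t: 3.8
tcp_pos: [0.4378, 0.2576, 0.2661]
tool_rot: [0.707, 0.708, 0.002, -0.005]
force: [5.0, 8.1, -13.5]
finger_gap: 0.11
```

Request:
{"method": "servo_tool", "body": {
  "rows": [
    [[0,0,0],0,-1],
    [[0,0,0],0,-1],
    [[0,0,0],0,-0.3],
    [[0,0,0],0,-0.3],
    [[0,0,-50],0,-0.3],
    [[0,0,-100],0,-0.3],
    [[0,0,-100],0,-0.3]
  ]
}}

```text
t: 4.5
tcp_pos: [0.4404, 0.2573, 0.372]
tool_rot: [0.707, 0.708, 0.008, -0.002]
force: [0.3, 0.2, 0.3]
finger_gap: 0.347
```

```bash
python3 -c "
from h import *
c=cam('wrist');P=c['P'];z=P[...,2];np.savez('w2.npz',P=P,im=c['image'])
s,M=st()
m=(abs(P[...,0]-s['tcp_pos'][0])<.02)&(P[...,1]>.15)&(P[...,1]<.36)&(z>.1)&(z<.125)
q=P[m];print(rect(q[:,:2]),np.median(q,0))
c=cam('top');cv2.imwrite('pics/top2.png',c['image'][100:260,90:260].repeat(4,0).repeat(4,1));np.savez('top2.npz',P=c['P'],im=c['image'])
go(.50,-.245,.36,0)
"
```

```text
t 4.55 tcp [0.4393 0.2569 0.3696] x [-0.001  1.     0.011] y [1.    0.001 0.004] z [ 0.004  0.011 -1.   ] gap 0.349 F [-0.3 -0.3  0. ]
(array([445.4, 258.4]), 128.7, 27.5, -89.9) [0.43839803 0.26755572 0.11409243]
t 4.60 tcp [0.4384 0.2566 0.3677] x [-0.001  1.     0.01 ] y [ 1.     0.001 -0.001] z [-0.001  0.01  -1.   ] gap 0.351 F [ 0.   1.  -1.3]
yaw 90.1 q6 0.30 -> shift [-501.7   60.9    2.7] turn 90.1
```

View pics/top2.png

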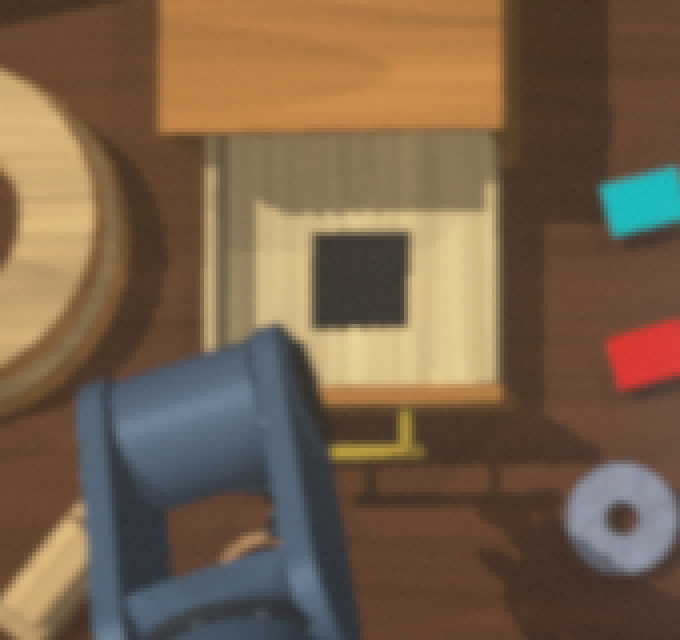

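Drawer is out 191 mm; the black mat is centred in the crop at (361,280), i.e. about where expected. Moving to the first bar.

Request:
{"method": "servo_tool", "body": {
  "rows": [
    [[-50,0,0],8,0],
    [[-100,0,0],16,1],
    [[-150,0,0],24,1],
    [[-200,0,0],32,1],
    [[-250,0,0],40,1],
    [[-300,0,0],48,1],
    [[-350,0,0],56,1],
    [[-400,0,0],64,1]
  ],
  "force": 20
}}

```text
t: 5.4
tcp_pos: [0.4378, -0.1451, 0.3624]
tool_rot: [0.975, 0.223, -0.001, -0.006]
force: [1.1, -0.7, 0.4]
finger_gap: 1.0
```

```bash
python3 -c "
from h import *
go(.43,-.238,.34,-2.5)
"
```

```text
t 5.40 tcp [ 0.4378 -0.1451  0.3624] x [0.901 0.434 0.001] y [ 0.434 -0.901 -0.012] z [-0.004  0.012 -1.   ] gap 1.000 F [ 1.1 -0.7  0.4]
yaw 25.7 q6 0.55 -> shift [-47.4  80.6  21.3] turn 28.2
```

Request:
{"method": "servo_tool", "body": {
  "rows": [
    [[-47,81,21],28,1],
    [[-47,81,21],28,1],
    [[-47,81,21],28,1],
    [[-47,81,21],28,1],
    [[-47,81,21],28,1]
  ]
}}

```text
t: 5.9
tcp_pos: [0.4296, -0.2384, 0.3387]
tool_rot: [1.0, -0.021, -0.004, -0.007]
force: [-0.1, -0.1, -0.6]
finger_gap: 0.996
```

```bash
cat >> h.py <<'E'
def bars(c,z0=.035,z1=.046,box=(.3,.8,-.6,.1),amin=100):
    P=c["P"];z=P[...,2]; hsv=cv2.cvtColor(c["image"],cv2.COLOR_BGR2HSV)
    m=(P[...,0]>box[0])&(P[...,0]<box[1])&(P[...,1]>box[2])&(P[...,1]<box[3])&(z>z0)&(z<z1)&(hsv[...,0]>15)&(hsv[...,0]<35)&(hsv[...,1]>60)
    k,l,s,_=cv2.connectedComponentsWithStats(m.astype(np.uint8))
    for i in range(1,k):
        if s[i,4]>amin: q=P[l==i]; print(s[i].tolist(),*rect(q[:,:2]),np.median(q[:,2]).round(4))
E
python3 -c "
from h import *
c=cam('wrist');cv2.imwrite('pics/w3.png',c['image']);bars(c)
go(.43,-.238,.34,-2.5)
"
```

```text
[66, 0, 85, 38, 2431] [ 572.2 -124.9] 65.3 27.2 77.2 0.039
[236, 0, 85, 47, 3462] [ 560.2 -259.9] 64.3 33.9 -86.4 0.0389
[68, 69, 80, 35, 2308] [ 516.  -114.6] 64.8 25.4 90.0 0.0388
[225, 70, 79, 47, 2270] [ 504.9 -246.7] 64.1 25.4 73.6 0.0387
[224, 163, 71, 28, 1778] [ 431.7 -239.7] 64.0 25.5 86.6 0.0387
t 5.95 tcp [ 0.4298 -0.238   0.339 ] x [ 0.999 -0.039 -0.007] y [-0.039 -0.999 -0.014] z [-0.007  0.014 -1.   ] gap 1.002 F [-0.4 -0.3 -0.3]
yaw -2.3 q6 0.87 -> shift [ 0.2 -0.  -1. ] turn 0.2
```

View pics/w3.png

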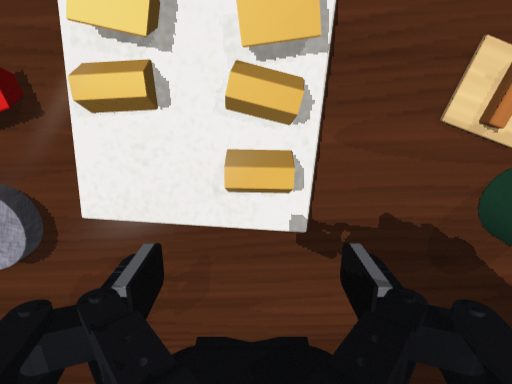

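```bash
cat >> h.py <<'E'
def gog(x,y,z,yaw=None,L=.15):
    "as go, but x,y are for the grasp point"
    s,M=st(); t=np.array([x,y,0])-M[:,2]*L; go2(t[0],t[1],z,yaw,s,M)
def go2(x,y,z,yaw,s,M):
    d=M.T@(np.array([x,y,z])-s["tcp_pos"])*1000
    y0=np.degrees(np.arctan2(M[1,0],M[0,0])); t=0 if yaw is None else ((y0-yaw+180)%360-180)
    print("yaw %.1f"%y0,"q6 %.2f"%s["q"][5],"-> shift",d.round(1),"turn %.1f"%t)
E
python3 -c "
from h import *
import station
print(station.tip_extent)
c=cam('wrist');s,M=st();T=(c['P']-s['tcp_pos'])@M
for sg in(1,-1):
  m=(T[...,2]<.2)&(T[...,2]>.1)&(sg*T[...,1]>.02); q=T[m]; print(q[:,2].max(), q[q[:,2]>q[:,2].max()-.004].mean(0), q[:,1].min(),q[:,1].max())
gog(.4317,-.2397,.19,-3)
"
```

```text
0.1734
t 6.00 tcp [ 0.43   -0.2378  0.3393] x [ 0.999 -0.039 -0.007] y [-0.039 -0.999 -0.013] z [-0.006  0.014 -1.   ] gap 0.997 F [ 0.6 -0.8 -0. ]
0.1603172021794058 [-0.00037058  0.04209272  0.1580082 ] 0.029722888031214454 0.0742507704825022
0.1603752503171842 [-0.00064589 -0.04337486  0.15789901] -0.0754078122722573 -0.030573694281436897
t 6.00 tcp [ 0.43   -0.2378  0.3393] x [ 0.999 -0.039 -0.007] y [-0.039 -0.999 -0.013] z [-0.006  0.014 -1.   ] gap 0.997 F [ 0.6 -0.8 -0. ]
yaw -2.2 q6 0.87 -> shift [  3.8   5.8 149.2] turn 0.8
```

Request:
{"method": "servo_tool", "body": {
  "rows": [
    [[4,5,50],0.8,1],
    [[4,5,100],0.8,1],
    [[4,5,145],0.8,1],
    [[4,5,157],0.8,1],
    [[4,5,157],0.8,1],
    [[4,5,157],0.8,0.6],
    [[4,5,157],0.8,0.3],
    [[4,5,157],0.8,0.3]
  ],
  "force": 20
}}

```text
t: 6.8
tcp_pos: [0.4335, -0.2412, 0.1843]
tool_rot: [1.0, -0.026, -0.002, -0.005]
force: [0.3, 1.6, 4.5]
finger_gap: 0.745
```

```bash
python3 -c "
from h import *
gog(.4317,-.2397,.182,-3)
"
```

```text
t 6.80 tcp [ 0.4335 -0.2412  0.1843] x [ 0.999 -0.052 -0.003] y [-0.053 -0.999 -0.011] z [-0.003  0.011 -1.   ] gap 0.745 F [0.3 1.6 4.5]
yaw -3.0 q6 0.88 -> shift [-1.4  0.2  2.3] turn -0.0
```

Request:
{"method": "servo_tool", "body": {
  "rows": [
    [[0,0,-20],0,0.3],
    [[0,0,-60],0,0.3],
    [[0,0,-110],0,0.3],
    [[0,0,-160],0,0.3],
    [[12,-45,-160],-8,0.3],
    [[24,-90,-160],-16,0.3],
    [[36,-135,-160],-24,0.3],
    [[48,-180,-160],-32,0.3]
  ]
}}

```text
t: 7.6
tcp_pos: [0.4912, -0.0641, 0.3478]
tool_rot: [0.968, 0.253, 0.001, -0.005]
force: [1.2, 0.3, -0.2]
finger_gap: 0.75
```

```bash
python3 -c "
from h import *
gog(.583,.239,.34,90)
"
```

```text
t 7.60 tcp [ 0.4912 -0.0641  0.3478] x [0.872 0.489 0.005] y [ 0.489 -0.872 -0.008] z [ 0.    0.01 -1.  ] gap 0.750 F [ 1.2  0.3 -0.2]
yaw 29.3 q6 0.69 -> shift [ 227.5 -218.2   10.7] turn -60.7
```

Request:
{"method": "servo_tool", "body": {
  "rows": [
    [[36,-34,0],-8.4,0.3],
    [[70,-67,0],-16.8,0.3],
    [[104,-100,0],-25.2,0.3],
    [[138,-133,0],-33.6,0.3],
    [[170,-164,0],-42,0.3],
    [[200,-194,0],-50.4,0.3],
    [[228,-218,0],-58.8,0.3],
    [[228,-218,0],-60.7,0.3]
  ]
}}

```text
t: 8.4
tcp_pos: [0.584, 0.2419, 0.3525]
tool_rot: [0.704, 0.71, 0.006, -0.002]
force: [-0.6, -0.4, -0.4]
finger_gap: 0.745
```

```bash
python3 -c "
from h import *
c=cam('wrist');cv2.imwrite('pics/w4.png',c['image'])
s,M=st();T=(c['P']-s['tcp_pos'])@M; np.savez('w4.npz',P=c['P'],T=T,im=c['image'])
hsv=cv2.cvtColor(c['image'],cv2.COLOR_BGR2HSV)
m=(T[...,2]<.2)&(T[...,2]>.12)&(hsv[...,0]>15)&(hsv[...,0]<35)&(hsv[...,1]>60)&(abs(T[...,1])<.04); q=T[m]; print(m.sum(),q.min(0),q.max(0))
t=q[q[:,2]<np.percentile(q[:,2],3)+.003]; print('top face',rect(t[:,:2]),np.median(t,0))
P=c['P'];m=(P[...,2]>.018)&(P[...,2]<.032)&(c['image'].max(-1)<75)&(P[...,0]>.48)&(P[...,0]<.7)&(P[...,1]>.15)&(P[...,1]<.36)
q=P[m];print('mat',m.sum(),rect(q[:,:2]),np.median(q,0))
gog(.583,.239,.34,90)
"
```

```text
t 8.45 tcp [0.5834 0.2401 0.3521] x [-0.006  1.     0.01 ] y [1.    0.006 0.003] z [ 0.003  0.01  -1.   ] gap 0.747 F [ 0.5 -0.6 -0.2]
12402 [-0.01081355 -0.03737883  0.14248104] [0.02338029 0.03412016 0.17145954]
top face (array([1.8, 1.1]), 64.1, 25.1, -89.1) [0.00239892 0.00173019 0.14541077]
mat 6236 (array([596.3, 257.9]), 215.9, 192.0, -3.3) [0.58239636 0.25957665 0.02581258]
t 8.45 tcp [0.5834 0.2401 0.3521] x [-0.006  1.     0.01 ] y [1.    0.006 0.003] z [ 0.003  0.01  -1.   ] gap 0.747 F [ 0.5 -0.6 -0.2]
yaw 90.3 q6 0.20 -> shift [-2.8 -0.9 12. ] turn 0.3
```

View pics/w4.png

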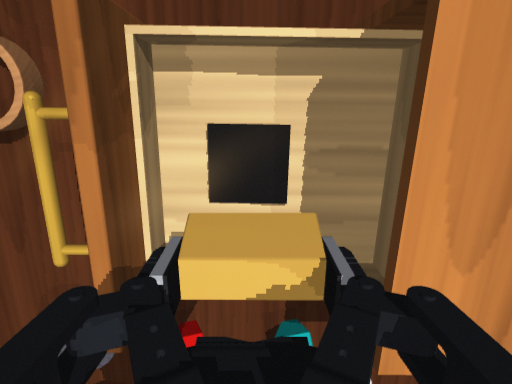

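Held bar fills rows 213–300, squarely between the pads; the mat is at cols 207–291, rows 124–204. I'll measure the mat component.

```bash
python3 -c "
from h import *
d=np.load('w4.npz');P=d['P'];m=(abs(P[...,2]-.025)<.008)&(d['im'].max(-1)<75)
k,l,s,_=cv2.connectedComponentsWithStats(m.astype(np.uint8));i=l[164,248];q=P[l==i];print(s[i],rect(q[:,:2]),np.median(q,0))
gog(.583,.239,.2,90)
"
```

```text
[ 208  124   82   80 6219] (array([582.5, 256.7]), 79.8, 79.6, 89.3) [0.58240532 0.25961632 0.02581317]
t 8.45 tcp [0.5834 0.2401 0.3521] x [-0.006  1.     0.01 ] y [1.    0.006 0.003] z [ 0.003  0.01  -1.   ] gap 0.747 F [ 0.5 -0.6 -0.2]
yaw 90.3 q6 0.20 -> shift [ -4.2  -1.3 152. ] turn 0.3
```

Request:
{"method": "servo_tool", "body": {
  "rows": [
    [[-5,-2,50],0.8,0.3],
    [[-5,-2,100],0.8,0.3],
    [[-5,-2,135],0.8,0.3],
    [[-5,-2,148],0.8,0.3],
    [[-5,-2,154],0.8,0.3],
    [[-5,-2,154],0.8,0.3],
    [[-5,-2,154],0.8,0.3],
    [[-5,-2,154],0.8,0.3]
  ]
}}

```text
t: 9.25
tcp_pos: [0.5827, 0.2368, 0.2]
tool_rot: [0.71, 0.704, 0.006, -0.002]
force: [0.6, -0.1, -1.1]
finger_gap: 0.742
```

```bash
python3 -c "
from h import *
gog(.5825,.2384,.198,89.5)
"
```

```text
t 9.25 tcp [0.5827 0.2368 0.2   ] x [0.008 1.    0.011] y [ 1.    -0.008  0.007] z [ 0.007  0.011 -1.   ] gap 0.742 F [ 0.6 -0.1 -1.1]
yaw 89.5 q6 0.21 -> shift [-0.2 -1.2  2. ] turn 0.0
```

Request:
{"method": "servo_tool", "body": {
  "rows": [
    [[0,-1,3],0,0.3],
    [[0,-1,3],0,0.3],
    [[0,-1,3],0,0.8],
    [[0,-1,3],0,0.8],
    [[0,-1,-20],0,0.8],
    [[0,-1,-70],0,0.8],
    [[0,-1,-120],0,0.8],
    [[0,-1,-155],0,0.8]
  ]
}}

```text
t: 10.05
tcp_pos: [0.581, 0.2352, 0.3582]
tool_rot: [0.71, 0.704, 0.008, -0.001]
force: [1.0, 0.2, 0.3]
finger_gap: 0.903
```

```bash
python3 -c "
from h import *
c=cam('wrist');bars(c,.044,.062,(.5,.7,.15,.36));st()
gog(.565,-.2585,.34,0)
"
```

```text
[217, 166, 68, 29, 1913] [583.3 237.8] 63.9 28.1 -0.7 0.0515
t 10.10 tcp [0.5824 0.2356 0.364 ] x [0.008 1.    0.014] y [ 1.    -0.008  0.02 ] z [ 0.02   0.014 -1.   ] gap 0.901 F [0.8 0.1 3.3]
t 10.10 tcp [0.5824 0.2356 0.364 ] x [0.008 1.    0.014] y [ 1.    -0.008  0.02 ] z [ 0.02   0.014 -1.   ] gap 0.901 F [0.8 0.1 3.3]
yaw 89.6 q6 0.21 -> shift [-496.7  -17.    16.6] turn 89.6
```

```bash
python3 -c "
from h import *
for i in range(3): snapshot('wrist'); st()
gog(.565,-.2585,.34,5.5)
"
```

```text
t 10.15 tcp [0.5823 0.2355 0.3614] x [0.008 1.    0.014] y [ 1.    -0.008  0.019] z [ 0.019  0.014 -1.   ] gap 0.894 F [ 1.7 -0.1  0.1]
t 10.20 tcp [0.5813 0.2353 0.3583] x [0.008 1.    0.013] y [ 1.    -0.008  0.013] z [ 0.014  0.013 -1.   ] gap 0.899 F [-0.2  0.6 -0.7]
t 10.25 tcp [0.5805 0.2351 0.356 ] x [0.008 1.    0.012] y [ 1.    -0.008  0.009] z [ 0.009  0.012 -1.   ] gap 0.899 F [-0.2 -0.5 -0.4]
t 10.25 tcp [0.5805 0.2351 0.356 ] x [0.008 1.    0.012] y [ 1.    -0.008  0.009] z [ 0.009  0.012 -1.   ] gap 0.899 F [-0.2 -0.5 -0.4]
yaw 89.5 q6 0.21 -> shift [-495.6  -12.9   10.1] turn 84.0
```

Request:
{"method": "servo_tool", "body": {
  "rows": [
    [[-45,0,0],8,1],
    [[-93,0,0],16,1],
    [[-141,0,0],24,1],
    [[-190,-4,0],32,1],
    [[-238,-6,0],40,1],
    [[-286,-7,0],48,1],
    [[-330,-9,0],56,1],
    [[-350,-9,0],60,1]
  ]
}}

```text
t: 11.05
tcp_pos: [0.5678, -0.1184, 0.3495]
tool_rot: [0.968, 0.251, 0.004, -0.005]
force: [0.0, -0.0, -0.1]
finger_gap: 1.003
```

```bash
python3 -c "
from h import *
for i in range(3): snapshot('wrist')
gog(.565,-.2585,.35,5.5)
"
```

```text
t 11.20 tcp [ 0.568  -0.1161  0.3498] x [0.871 0.491 0.011] y [ 0.491 -0.871 -0.009] z [ 0.005  0.014 -1.   ] gap 1.000 F [ 0.   0.2 -0.2]
yaw 29.4 q6 0.65 -> shift [-74.1 124.   -2.2] turn 23.9
```

Request:
{"method": "servo_tool", "body": {
  "rows": [
    [[-20,34,0],6,1],
    [[-45,76,0],14,1],
    [[-67,112,0],20,1],
    [[-74,124,0],24,1],
    [[-74,124,0],24,1],
    [[-74,124,0],24,1]
  ]
}}

```text
t: 11.8
tcp_pos: [0.5643, -0.2587, 0.3467]
tool_rot: [0.999, 0.049, 0.002, -0.008]
force: [0.6, 0.2, 0.3]
finger_gap: 0.999
```

```bash
python3 -c "
from h import *
c=cam('wrist');bars(c)
gog(.565,-.2585,.184,5.5)
"
```

```text
[80, 116, 79, 66, 3252] [ 581.1 -127. ] 64.7 43.9 76.0 0.0389
[225, 157, 69, 46, 3013] [ 565.7 -259.6] 64.1 44.3 -85.4 0.0388
[74, 198, 68, 28, 1491] [ 517.5 -114.5] 65.2 24.2 -89.6 0.0388
[207, 214, 67, 42, 1387] [ 506.2 -247.1] 64.0 23.8 73.9 0.0386
t 11.85 tcp [ 0.5643 -0.2583  0.3469] x [0.995 0.098 0.004] y [ 0.098 -0.995 -0.015] z [ 0.003  0.016 -1.   ] gap 0.997 F [0.6 0.4 0. ]
yaw 5.6 q6 0.85 -> shift [ -0.7   5.1 162.8] turn 0.1
```

Request:
{"method": "servo_tool", "body": {
  "rows": [
    [[0,6,50],1,1],
    [[0,6,100],1,1],
    [[0,6,145],1,1],
    [[0,6,160],1,1],
    [[0,6,163],1,1],
    [[0,6,163],1,0.6],
    [[0,6,163],1,0.3],
    [[0,6,163],1,0.3]
  ],
  "force": 20
}}

```text
t: 12.65
tcp_pos: [0.5662, -0.2621, 0.1863]
tool_rot: [0.999, 0.04, 0.003, -0.006]
force: [0.6, -0.6, -0.5]
finger_gap: 0.746
```

Request:
{"method": "servo_tool", "body": {
  "rows": [
    [[0,0,0],0,0.3],
    [[0,0,-30],0,0.3],
    [[0,0,-80],0,0.3],
    [[0,0,-130],0,0.3],
    [[0,0,-163],0,0.3],
    [[4,-45,-166],-8,0.3],
    [[8,-90,-166],-16,0.3],
    [[10,-110,-166],-20,0.3]
  ]
}}

```text
t: 13.45
tcp_pos: [0.5653, -0.1507, 0.3552]
tool_rot: [0.976, 0.216, 0.005, -0.006]
force: [0.2, -0.5, -1.0]
finger_gap: 0.742
```

```bash
python3 -c "
from h import *
for i in range(2): snapshot('wrist')
gog(.5825,.2742,.35,89.5)
"
```

```text
t 13.55 tcp [ 0.5656 -0.1508  0.3548] x [0.907 0.42  0.012] y [ 0.42  -0.907 -0.01 ] z [ 0.006  0.014 -1.   ] gap 0.747 F [-0.2  0.3 -0.5]
yaw 24.8 q6 0.67 -> shift [ 192.1 -377.    10.7] turn -64.7
```

Request:
{"method": "servo_tool", "body": {
  "rows": [
    [[15,-30,0],-7,0.3],
    [[36,-72,0],-15,0.3],
    [[58,-114,0],-23,0.3],
    [[79,-156,0],-31,0.3],
    [[100,-198,0],-39,0.3],
    [[120,-236,0],-47,0.3],
    [[136,-268,0],-53,0.3],
    [[144,-283,0],-56,0.3]
  ]
}}

```text
t: 14.35
tcp_pos: [0.5776, 0.1685, 0.3599]
tool_rot: [0.76, 0.65, 0.008, -0.003]
force: [0.4, 0.2, -1.1]
finger_gap: 0.742
```

```bash
python3 -c "
from h import *
for i in range(2): snapshot('wrist')
gog(.5825,.2742,.35,89.5)
"
```

```text
t 14.45 tcp [0.5777 0.1677 0.3596] x [0.157 0.987 0.015] y [ 0.988 -0.157  0.006] z [ 0.008  0.014 -1.   ] gap 0.745 F [-0.3  0.6 -1.5]
yaw 81.0 q6 0.24 -> shift [103.6 -12.9  11.1] turn -8.5
```

Request:
{"method": "servo_tool", "body": {
  "rows": [
    [[35,-4,0],-3,0.3],
    [[75,-9,0],-6,0.3],
    [[100,-12,0],-8.5,0.3],
    [[104,-13,0],-8.5,0.3],
    [[104,-13,0],-8.5,0.3],
    [[104,-13,0],-8.5,0.3]
  ]
}}

```text
t: 15.05
tcp_pos: [0.5816, 0.2704, 0.361]
tool_rot: [0.711, 0.703, 0.007, -0.002]
force: [-0.4, 0.3, -0.1]
finger_gap: 0.741
```

```bash
cat >> h.py <<'E'
def held():
    c=cam('wrist');s,M=st();T=(c['P']-s['tcp_pos'])@M
    hsv=cv2.cvtColor(c['image'],cv2.COLOR_BGR2HSV)
    m=(T[...,2]<.19)&(T[...,2]>.12)&(hsv[...,0]>15)&(hsv[...,0]<35)&(hsv[...,1]>60)&(abs(T[...,1])<.04)&(abs(T[...,0])<.04); q=T[m]; print(m.sum(),q.min(0).round(4),q.max(0).round(4))
    t=q[abs(q[:,2]-np.median(q[q[:,2]<q[:,2].min()+.012][:,2]))<.003]; print('top face',rect(t[:,:2]),np.median(t,0).round(4))
    return c
E
python3 -c "
from h import *
c=held();bars(c,.044,.062,(.5,.7,.15,.36));cv2.imwrite('pics/w5.png',c['image'])
gog(.5825,.2742,.2,89.5)
"
```

```text
t 15.10 tcp [0.5816 0.2704 0.361 ] x [0.012 1.    0.013] y [ 1.    -0.013  0.007] z [ 0.007  0.013 -1.   ] gap 0.745 F [-0.8 -0.6 -0.2]
12558 [-0.0232 -0.0357  0.1371] [0.0213 0.0361 0.1621]
top face (array([-0.9,  0.4]), 65.4, 44.3, 89.7) [0.0012 0.0003 0.1476]
[219, 200, 66, 27, 1685] [583.4 239.5] 64.0 26.0 -0.7 0.0515
t 15.10 tcp [0.5816 0.2704 0.361 ] x [0.012 1.    0.013] y [ 1.    -0.013  0.007] z [ 0.007  0.013 -1.   ] gap 0.745 F [-0.8 -0.6 -0.2]
yaw 89.3 q6 0.27 -> shift [ -0.2  -1.3 161. ] turn -0.2
```

View pics/w5.png

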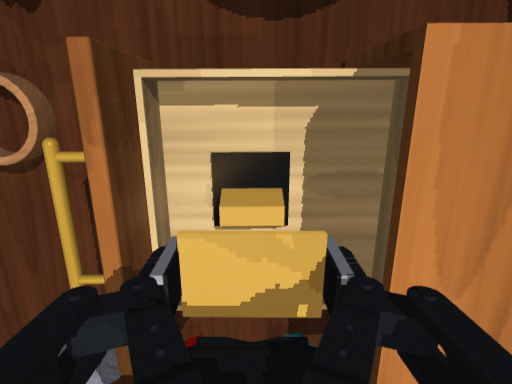

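The held bar (rows 232–317) has its broad face up; the first bar lies on the mat at cols 220–284, rows 189–227.

Request:
{"method": "servo_tool", "body": {
  "rows": [
    [[-0.5,-1,50],0,0.3],
    [[-0.5,-1,100],0,0.3],
    [[-0.5,-1,130],0,0.3],
    [[-0.5,-1,145],0,0.3],
    [[-0.5,-1,155],0,0.3],
    [[-0.5,-1,159],0,0.3],
    [[-0.5,-1,159],0,0.3],
    [[-0.5,-1,159],0,0.3]
  ]
}}

```text
t: 15.9
tcp_pos: [0.5824, 0.2721, 0.2036]
tool_rot: [0.712, 0.703, 0.008, -0.001]
force: [-0.2, 0.0, -0.0]
finger_gap: 0.741
```

```bash
python3 -c "
from h import *
gog(.5825,.2739,.1995,89.5)
"
```

```text
t 15.90 tcp [0.5824 0.2721 0.2036] x [0.013 1.    0.014] y [ 1.    -0.013  0.01 ] z [ 0.01   0.014 -1.   ] gap 0.741 F [-0.2  0.  -0. ]
yaw 89.3 q6 0.26 -> shift [-0.3 -1.5  4.1] turn -0.2
```

Request:
{"method": "servo_tool", "body": {
  "rows": [
    [[0,-1,3],0,0.3],
    [[0,-1,5],0,0.3],
    [[0,-1,5],0,0.3],
    [[0,-1,5],0,0.6],
    [[0,-1,5],0,0.8],
    [[0,-1,5],0,0.8],
    [[0,-1,-15],0,0.8],
    [[0,-1,-50],0,0.8]
  ]
}}

```text
t: 16.7
tcp_pos: [0.5797, 0.2711, 0.2512]
tool_rot: [0.712, 0.703, 0.005, -0.003]
force: [-0.5, 0.6, 0.1]
finger_gap: 0.9
```

Request:
{"method": "servo_tool", "body": {
  "rows": [
    [[-10,0,-50],0,0.8],
    [[-35,0,-95],0,0.8],
    [[-50,0,-115],0,0.8],
    [[-50,0,-115],0,0.8],
    [[-50,0,-115],0,0.8]
  ]
}}

```text
t: 17.2
tcp_pos: [0.5785, 0.2196, 0.3654]
tool_rot: [0.712, 0.702, 0.005, -0.003]
force: [-0.1, 0.3, -1.6]
finger_gap: 0.902
```

```bash
python3 -c "
from h import *
c=cam('wrist');bars(c,.043,.066,(.5,.7,.15,.36));cv2.imwrite('pics/w6.png',c['image'][80:280,130:390].repeat(2,0).repeat(2,1))
gog(.5165,-.1142,.34,0)
"
```

```text
[221, 101, 71, 77, 5250] [583.8 259.4] 72.4 64.1 89.1 0.0517
t 17.25 tcp [0.5781 0.2199 0.3643] x [0.013 1.    0.012] y [ 1.    -0.013  0.001] z [ 0.001  0.012 -1.   ] gap 0.899 F [-0.3 -1.4 -0. ]
yaw 89.3 q6 0.19 -> shift [-336.9  -57.5   20.3] turn 89.3
```

View pics/w6.png

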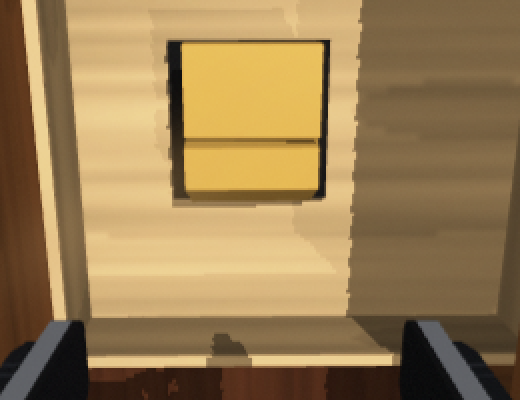

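Pair 1 is nested with level tops, a thin ~2–3 mm seam at crop row 143. Going for the third bar.

Request:
{"method": "servo_tool", "body": {
  "rows": [
    [[-35,-6,0],8,1],
    [[-70,-12,0],16,1],
    [[-110,-19,0],24,1],
    [[-150,-26,0],32,1],
    [[-190,-33,0],40,1],
    [[-230,-40,0],48,1],
    [[-260,-46,0],56,1],
    [[-275,-50,0],62,1]
  ]
}}

```text
t: 18.05
tcp_pos: [0.5241, -0.056, 0.3588]
tool_rot: [0.973, 0.233, 0.0, -0.007]
force: [0.3, 0.4, 0.1]
finger_gap: 1.0
```

```bash
python3 -c "
from h import *
for i in range(2): snapshot('wrist')
gog(.5165,-.1145,.35,0)
"
```

```text
t 18.15 tcp [ 0.5241 -0.0555  0.359 ] x [0.89  0.456 0.003] y [ 0.456 -0.89  -0.013] z [-0.003  0.013 -1.   ] gap 0.998 F [-0.4 -0.4 -0.4]
yaw 27.1 q6 0.77 -> shift [-34.2  51.1   8.3] turn 27.1
```

Request:
{"method": "servo_tool", "body": {
  "rows": [
    [[-12,18,3],8,1],
    [[-24,36,6],16,1],
    [[-34,51,8],24,1],
    [[-34,51,8],27,1],
    [[-34,51,8],27,1],
    [[-34,51,8],27,1]
  ]
}}

```text
t: 18.75
tcp_pos: [0.5173, -0.115, 0.3493]
tool_rot: [1.0, 0.003, -0.002, -0.007]
force: [0.4, 0.0, -0.5]
finger_gap: 0.997
```

```bash
python3 -c "
from h import *
c=cam('wrist');bars(c)
gog(.5165,-.1145,.184,0)
"
```

```text
[232, 75, 81, 67, 3643] [ 580.9 -126.9] 64.1 44.0 75.9 0.0388
[223, 165, 68, 26, 1616] [ 516.5 -114.5] 64.1 25.1 -89.5 0.0386
[358, 170, 72, 40, 1627] [ 505.1 -246.6] 65.0 24.9 73.4 0.0385
t 18.80 tcp [ 0.5172 -0.115   0.3496] x [ 1.     0.006 -0.004] y [ 0.006 -1.    -0.014] z [-0.004  0.014 -1.   ] gap 0.997 F [-0.  -0.3 -0.1]
yaw 0.3 q6 1.12 -> shift [  0.6   3.8 165.5] turn 0.3
```

Request:
{"method": "servo_tool", "body": {
  "rows": [
    [[0.6,4,50],0,1],
    [[0.6,4,100],0,1],
    [[0.6,4,147],0,1],
    [[0.6,4,163],0,1],
    [[0.6,4,166],0,1],
    [[0.6,4,166],0,0.6],
    [[0.6,4,166],0,0.3],
    [[0.6,4,166],0,0.3]
  ],
  "force": 20
}}

```text
t: 19.6
tcp_pos: [0.5178, -0.1168, 0.1851]
tool_rot: [1.0, 0.003, -0.001, -0.006]
force: [-1.3, 0.2, 0.5]
finger_gap: 0.744
```

Request:
{"method": "servo_tool", "body": {
  "rows": [
    [[0,0,0],0,0.3],
    [[0,0,-30],0,0.3],
    [[0,0,-80],0,0.3],
    [[0,0,-130],0,0.3],
    [[0,0,-170],0,0.3],
    [[0,-45,-175],0,0.3],
    [[10,-80,-175],0,0.3],
    [[12,-90,-175],0,0.3]
  ]
}}

```text
t: 20.4
tcp_pos: [0.5292, -0.0264, 0.3629]
tool_rot: [1.0, 0.005, 0.001, -0.006]
force: [-0.0, 0.2, -0.5]
finger_gap: 0.745
```

```bash
python3 -c "
from h import *
for i in range(2): snapshot('wrist')
gog(.565,.2565,.36,-0.5)
"
```

```text
t 20.50 tcp [ 0.5292 -0.0276  0.3619] x [ 1.     0.009 -0.   ] y [ 0.009 -1.    -0.012] z [-0.     0.012 -1.   ] gap 0.744 F [-0.6 -0.8 -0.1]
yaw 0.5 q6 1.29 -> shift [  38.5 -281.9    5.2] turn 1.0
```

Request:
{"method": "servo_tool", "body": {
  "rows": [
    [[6,-43,0],0,0.3],
    [[12,-90,0],0,0.3],
    [[18,-137,0],0.5,0.3],
    [[24,-184,0],1,0.3],
    [[30,-230,0],1,0.3],
    [[36,-268,0],1,0.3],
    [[38,-282,0],1,0.3],
    [[38,-282,0],1,0.3]
  ]
}}

```text
t: 21.3
tcp_pos: [0.5648, 0.2553, 0.3648]
tool_rot: [1.0, -0.003, -0.0, -0.006]
force: [-0.5, -1.1, -1.3]
finger_gap: 0.748
```

```bash
python3 -c "
from h import *
snapshot('wrist');snapshot('wrist')
c=held();bars(c,.044,.062,(.5,.7,.15,.36));cv2.imwrite('pics/w7.png',c['image'])
gog(.565,.2565,.23,-0.5)
"
```

```text
t 21.45 tcp [0.5646 0.2528 0.3648] x [ 1.    -0.01  -0.002] y [-0.01  -1.    -0.011] z [-0.002  0.011 -1.   ] gap 0.748 F [-0.7 -0.7 -1.5]
12407 [-0.0124 -0.034   0.1431] [0.0215 0.0325 0.1722]
top face (array([-0.1, -1.1]), 64.2, 24.4, -89.9) [ 0.0013 -0.0005  0.1461]
[210, 123, 78, 69, 5049] [583.6 259.8] 72.7 64.3 89.2 0.0517
t 21.45 tcp [0.5646 0.2528 0.3648] x [ 1.    -0.01  -0.002] y [-0.01  -1.    -0.011] z [-0.002  0.011 -1.   ] gap 0.748 F [-0.7 -0.7 -1.5]
yaw -0.6 q6 1.81 -> shift [  0.8  -0.7 134.8] turn -0.1
```

Request:
{"method": "servo_tool", "body": {
  "rows": [
    [[2.7,-0.7,45],0,0.3],
    [[2.7,-0.7,90],0,0.3],
    [[2.7,-0.7,115],0,0.3],
    [[2.7,-0.7,130],0,0.3],
    [[2.7,-0.7,137],0,0.3],
    [[2.7,-0.7,137],0,0.3],
    [[2.7,-0.7,137],0,0.3],
    [[2.7,-0.7,137],0,0.3]
  ]
}}

```text
t: 22.25
tcp_pos: [0.5678, 0.255, 0.2295]
tool_rot: [1.0, -0.005, 0.001, -0.006]
force: [0.2, 0.2, -0.7]
finger_gap: 0.741
```

```bash
python3 -c "
from h import *
gog(.5669,.2563,.2241,-0.5)
"
```

```text
t 22.25 tcp [0.5678 0.255  0.2295] x [ 1.    -0.01   0.001] y [-0.01  -1.    -0.011] z [ 0.002  0.011 -1.   ] gap 0.741 F [ 0.2  0.2 -0.7]
yaw -0.6 q6 1.81 -> shift [-1.1  0.5  5.3] turn -0.1
```

Request:
{"method": "servo_tool", "body": {
  "rows": [
    [[-1,0,3],0,0.3],
    [[-1,0,5],0,0.3],
    [[-1,0,6],0,0.3],
    [[-1,0,6],0,0.6],
    [[-1,0,6],0,0.8],
    [[-1,0,6],0,0.8],
    [[-1,0,-15],0,0.8],
    [[-1,0,-50],0,0.8]
  ]
}}

```text
t: 23.05
tcp_pos: [0.5658, 0.2541, 0.2776]
tool_rot: [1.0, -0.005, -0.002, -0.005]
force: [0.2, 0.6, 0.7]
finger_gap: 0.9
```

Request:
{"method": "servo_tool", "body": {
  "rows": [
    [[0,0,-45],0,0.8],
    [[0,0,-85],0,0.8],
    [[0,20,-90],0,1],
    [[0,60,-90],0,1],
    [[0,105,-90],0,1],
    [[0,140,-90],0,1],
    [[0,150,-90],0,1],
    [[0,150,-90],0,1]
  ]
}}

```text
t: 23.85
tcp_pos: [0.5648, 0.1019, 0.3662]
tool_rot: [1.0, -0.006, -0.002, -0.005]
force: [0.2, -0.0, -0.0]
finger_gap: 1.001
```

```bash
python3 -c "
from h import *
c=cam('wrist');bars(c,.07,.09,(.5,.7,.15,.36));bars(c,.044,.062,(.5,.7,.15,.36));
gog(.5805,-.1265,.35,-14)
"
```

```text
[43, 167, 79, 31, 2199] [566.1 257.8] 65.2 28.7 89.5 0.0776
[47, 125, 88, 75, 3241] [579.8 259.4] 73.4 72.0 89.4 0.0521
t 23.90 tcp [0.5648 0.1031 0.3662] x [ 1.    -0.011 -0.005] y [-0.011 -1.    -0.011] z [-0.004  0.011 -1.   ] gap 0.999 F [ 0.3 -0.8 -0. ]
yaw -0.6 q6 1.56 -> shift [ 19.1 231.1  13.7] turn 13.4
```

Request:
{"method": "servo_tool", "body": {
  "rows": [
    [[4,43,2],3,1],
    [[8,88,4],6,1],
    [[11,133,6],9,1],
    [[14,175,8],12,1],
    [[18,215,12],13.4,1],
    [[19,231,14],13.4,1],
    [[19,231,14],13.4,1],
    [[19,231,14],13.4,1]
  ]
}}

```text
t: 24.7
tcp_pos: [0.5811, -0.1262, 0.3494]
tool_rot: [0.993, -0.122, -0.003, -0.006]
force: [-0.9, 0.6, 0.4]
finger_gap: 0.999
```

```bash
python3 -c "
from h import *
c=cam('wrist');bars(c)
gog(.5809,-.1269,.184,-14)
"
```

```text
[223, 154, 69, 44, 2944] [ 581.1 -126.9] 64.0 42.9 76.2 0.0388
[358, 206, 69, 26, 1480] [ 505.3 -246.6] 65.2 24.9 73.7 0.0385
t 24.75 tcp [ 0.581  -0.1258  0.3496] x [ 0.971 -0.241 -0.008] y [-0.241 -0.971 -0.01 ] z [-0.005  0.012 -1.   ] gap 1.000 F [ 0.3  0.9 -0.5]
yaw -13.9 q6 1.41 -> shift [  2.7   4.4 165.5] turn 0.1
```

Request:
{"method": "servo_tool", "body": {
  "rows": [
    [[2.5,4,50],0,1],
    [[2.5,4,100],0,1],
    [[2.5,4,147],0,1],
    [[2.5,4,163],0,1],
    [[2.5,4,166],0,1],
    [[2.5,4,166],0,0.6],
    [[2.5,4,166],0,0.3],
    [[2.5,4,166],0,0.3]
  ],
  "force": 20
}}

```text
t: 25.55
tcp_pos: [0.5825, -0.1285, 0.1859]
tool_rot: [0.993, -0.121, -0.001, -0.005]
force: [0.4, 0.4, -1.0]
finger_gap: 0.748
```

Request:
{"method": "servo_tool", "body": {
  "rows": [
    [[0,0,0],0,0.3],
    [[0,0,-30],0,0.3],
    [[0,0,-80],0,0.3],
    [[0,0,-130],0,0.3],
    [[0,0,-170],0,0.3],
    [[-8,-45,-185],-5,0.3],
    [[-16,-80,-190],-10,0.3],
    [[-20,-95,-190],-13,0.3]
  ]
}}

```text
t: 26.35
tcp_pos: [0.5858, -0.031, 0.3793]
tool_rot: [1.0, -0.006, 0.001, -0.005]
force: [-0.7, -0.1, -1.3]
finger_gap: 0.746
```

```bash
python3 -c "
from h import *
for i in range(3): snapshot('wrist')
gog(.6015,.2565,.375,-0.5)
"
```

```text
t 26.50 tcp [ 0.5858 -0.0329  0.377 ] x [ 1.    -0.015 -0.001] y [-0.015 -1.    -0.009] z [-0.001  0.009 -1.   ] gap 0.746 F [ 0.1 -0.9 -1.1]
yaw -0.9 q6 1.33 -> shift [  11.6 -288.2    4.6] turn -0.4
```

Request:
{"method": "servo_tool", "body": {
  "rows": [
    [[2,-43,0],0,0.3],
    [[4,-90,0],0,0.3],
    [[6,-137,0],0,0.3],
    [[8,-184,0],-0.4,0.3],
    [[10,-230,0],-0.4,0.3],
    [[11,-272,0],-0.4,0.3],
    [[11.6,-288,0],-0.4,0.3],
    [[11.6,-288,0],-0.4,0.3]
  ]
}}

```text
t: 27.3
tcp_pos: [0.6021, 0.2556, 0.3787]
tool_rot: [1.0, -0.003, -0.001, -0.004]
force: [0.4, -0.3, -1.0]
finger_gap: 0.744
```

```bash
python3 -c "
from h import *
snapshot('wrist');snapshot('wrist')
c=held();bars(c,.07,.09,(.5,.7,.15,.36));cv2.imwrite('pics/w7.png',c['image'])
gog(.6015,.2565,.23,-0.5)
"
```

```text
t 27.45 tcp [0.6022 0.2527 0.3791] x [ 1.    -0.01  -0.003] y [-0.01  -1.    -0.008] z [-0.002  0.008 -1.   ] gap 0.745 F [-0.5  0.2  0. ]
12519 [-0.0229 -0.036   0.1448] [0.0212 0.034  0.1588]
top face (array([-0.9, -0.9]), 65.2, 44.2, 90.0) [ 0.001  -0.001   0.1473]
[217, 200, 67, 28, 1762] [568.  258.1] 63.7 25.5 -89.5 0.0775
t 27.45 tcp [0.6022 0.2527 0.3791] x [ 1.    -0.01  -0.003] y [-0.01  -1.    -0.008] z [-0.002  0.008 -1.   ] gap 0.745 F [-0.5  0.2  0. ]
yaw -0.6 q6 1.80 -> shift [  0.   -1.5 149.1] turn -0.1
```

Request:
{"method": "servo_tool", "body": {
  "rows": [
    [[0.7,-2,45],0,0.3],
    [[0.7,-2,90],0,0.3],
    [[0.7,-2,120],0,0.3],
    [[0.7,-2,140],0,0.3],
    [[0.7,-2,149],0,0.3],
    [[0.7,-2,149],0,0.3],
    [[0.7,-2,149],0,0.3],
    [[0.7,-2,149],0,0.3]
  ]
}}

```text
t: 28.25
tcp_pos: [0.6033, 0.2556, 0.2318]
tool_rot: [1.0, -0.005, 0.0, -0.004]
force: [0.6, -0.1, -0.1]
finger_gap: 0.746
```

```bash
python3 -c "
from h import *
gog(.6022,.2572,.2249,-0.5)
"
```

```text
t 28.25 tcp [0.6033 0.2556 0.2318] x [ 1.    -0.011  0.001] y [-0.011 -1.    -0.009] z [ 0.001  0.009 -1.   ] gap 0.746 F [ 0.6 -0.1 -0.1]
yaw -0.6 q6 1.80 -> shift [-1.3 -0.3  6.9] turn -0.1
```

Request:
{"method": "servo_tool", "body": {
  "rows": [
    [[-0.7,0,4],0,0.3],
    [[-0.7,0,7],0,0.3],
    [[-0.7,0,7.5],0,0.3],
    [[-0.7,0,7.5],0,0.6],
    [[-0.7,0,7.5],0,0.8],
    [[-0.7,0,7.5],0,0.8],
    [[-0.7,0,-15],0,0.8],
    [[-0.7,0,-50],0,0.8]
  ]
}}

```text
t: 29.05
tcp_pos: [0.6016, 0.2549, 0.2797]
tool_rot: [1.0, -0.005, -0.003, -0.003]
force: [0.4, 0.4, 0.2]
finger_gap: 0.9
```

Request:
{"method": "servo_tool", "body": {
  "rows": [
    [[-20,0,-40],0,0.8],
    [[-50,0,-80],0,0.8],
    [[-60,0,-90],0,0.8],
    [[-60,0,-90],0,0.8],
    [[-60,0,-90],0,0.8]
  ]
}}

```text
t: 29.55
tcp_pos: [0.5423, 0.2548, 0.3693]
tool_rot: [1.0, -0.005, -0.003, -0.003]
force: [-0.0, 0.4, -0.2]
finger_gap: 0.898
```

```bash
python3 -c "
from h import *
c=cam('wrist');bars(c,.07,.09,(.5,.7,.15,.36));bars(c,.044,.06,(.5,.7,.15,.36));cv2.imwrite('pics/w8.png',c['image'])
for n in('top','scene'):
  c=cam(n);P=c['P'];z=P[...,2];hsv=cv2.cvtColor(c['image'],cv2.COLOR_BGR2HSV)
  m=(P[...,0]>.3)&(P[...,0]<.7)&(P[...,1]>-.65)&(P[...,1]<-.36)&(z<.05)&(hsv[...,1]<150)&(hsv[...,2]>120)&(hsv[...,0]<35)
  k,l,s,_=cv2.connectedComponentsWithStats(m.astype(np.uint8))
  for i in range(1,k):
    if s[i,4]>100: print(n,s[i],rect(P[l==i][:,:2]),np.median(P[l==i],0))
  m=(P[...,0]>.3)&(P[...,0]<.7)&(P[...,1]>-.65)&(P[...,1]<-.36)&(z>.016)&(z<.03);
  k,l,s,_=cv2.connectedComponentsWithStats(m.astype(np.uint8))
  for i in range(1,k):
    if s[i,4]>60: print(n,'strip',s[i],rect(P[l==i][:,:2]),np.median(P[l==i],0))
gog(.49,-.465,.36,0)
"
```

```text
[212, 87, 78, 84, 6313] [587.9 257.9] 71.3 64.4 -0.4 0.0777
[210, 97, 5, 70, 172] [583.9 294.4] 63.8 3.3 -0.7 0.0516
[219, 173, 66, 2, 127] [545.5 257.8] 61.8 2.9 89.5 0.056
top [399 183  32  30 632] (array([ 466.9, -514.8]), 90.1, 89.3, 70.5) [ 0.4692827  -0.5080965   0.00535406]
top strip [367 143  17  21 164] (array([ 620.8, -385.1]), 63.1, 30.8, 25.4) [ 0.61938248 -0.38447695  0.02428244]
top strip [411 190  10  18  88] (array([ 467.9, -511.2]), 59.2, 17.7, -20.5) [ 0.46740144 -0.51139821  0.02115463]
scene [ 89 225  35  24 517] (array([ 466.1, -514.1]), 90.8, 90.6, -20.7) [ 0.47535633 -0.5087477   0.00729821]
scene strip [ 96 210  25  15  77] (array([ 410.8, -498.9]), 80.8, 36.3, -66.9) [ 0.42086762 -0.49530671  0.02272773]
scene strip [100 226  12  17  96] (array([ 472.4, -511. ]), 60.7, 16.7, -18.8) [ 0.4740763  -0.51117959  0.02302817]
scene strip [137 257  19  21 205] (array([ 624.9, -386.2]), 66.3, 32.5, 25.9) [ 0.62927349 -0.38587666  0.02634052]
t 29.70 tcp [0.5427 0.2546 0.3681] x [ 1.    -0.011 -0.008] y [-0.011 -1.    -0.006] z [-0.008  0.006 -1.   ] gap 0.902 F [ 0.8 -0.   0. ]
yaw -0.6 q6 1.83 -> shift [-43.2 721.2   3.9] turn -0.6
```

View pics/w8.png

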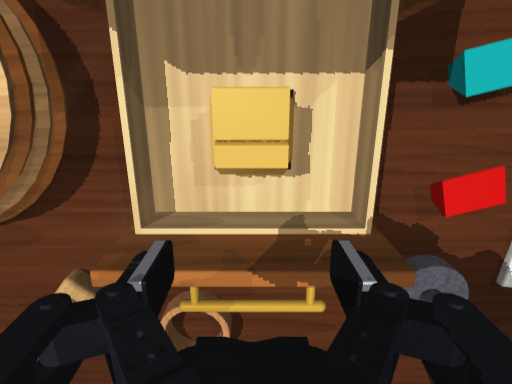

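```bash
python3 -c "
from h import *
for n in('top','scene'):
  c=cam(n);P=c['P'];z=P[...,2]
  m=(P[...,0]>.3)&(P[...,0]<.7)&(P[...,1]>-.7)&(P[...,1]<-.36)&(z>.078)&(z<.095)
  k,l,s,_=cv2.connectedComponentsWithStats(m.astype(np.uint8))
  for i in range(1,k):
    if s[i,4]>100: print(n,s[i],rect(P[l==i][:,:2]),np.median(P[l==i],0))
  if n=='top': cv2.imwrite('pics/t3.png',cv2.resize(c['image'][120:260,330:500],None,fx=4,fy=4,interpolation=cv2.INTER_CUBIC))
"
```

```text
top [412 212  25  26 484] (array([ 382. , -509.7]), 74.8, 73.8, -10.6) [ 0.38176417 -0.508579    0.08439275]
scene [ 90 192  26  20 374] (array([ 386.8, -509.5]), 78.3, 76.2, 37.1) [ 0.39083609 -0.50784166  0.0863125 ]
```

View pics/t3.png

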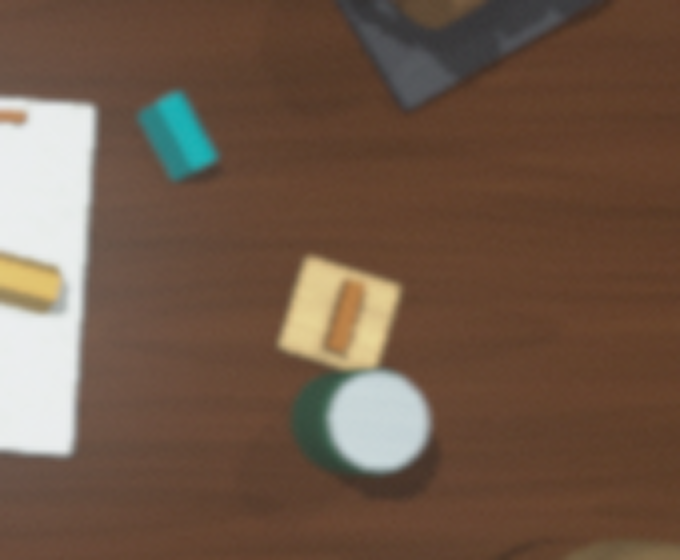

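The cover was knocked; it now lies right beside the green tin (crop (338,310), strip tilted about −20°). I'll grip the strip off-centre, away from the tin.

Request:
{"method": "servo_tool", "body": {
  "rows": [
    [[-3,45,0],0,0],
    [[-6,93,0],0,0],
    [[-9,141,0],0,0],
    [[-12,189,0],3,0],
    [[-15,237,0],6,0],
    [[-18,285,0],9,0],
    [[-21,333,0],12,0],
    [[-22,350,0],12,0]
  ]
}}

```text
t: 30.6
tcp_pos: [0.5169, -0.0995, 0.3656]
tool_rot: [0.994, -0.113, -0.004, -0.002]
force: [-0.5, -0.0, -0.5]
finger_gap: 0.499
```

Request:
{"method": "servo_tool", "body": {
  "rows": [
    [[-10,42,0],0,0],
    [[-20,88,0],0,0],
    [[-30,134,0],0,0],
    [[-40,180,0],0,0],
    [[-48,226,0],3,0],
    [[-56,272,0],6,0],
    [[-60,300,0],8,0],
    [[-60,310,0],8,0]
  ]
}}

```text
t: 31.4
tcp_pos: [0.3878, -0.3915, 0.3644]
tool_rot: [0.983, -0.184, -0.004, -0.001]
force: [-0.1, 1.4, 0.5]
finger_gap: 0.496
```

```bash
cat > cov.py <<'E'
from h import *
for i in range(2): snapshot('wrist')
c=cam('wrist');P=c['P'];z=P[...,2];cv2.imwrite('pics/w9.png',c['image'])
hsv=cv2.cvtColor(c['image'],cv2.COLOR_BGR2HSV)
for nm,a,b in(('plate',.003,.0105),('strip',.018,.03)):
    m=(P[...,0]>.4)&(P[...,0]<.56)&(P[...,1]>-.6)&(P[...,1]<-.42)&(z>a)&(z<b)&((hsv[...,2]>130)|(nm=='strip'))
    k,l,s,_=cv2.connectedComponentsWithStats(m.astype(np.uint8))
    for i in range(1,k):
        if s[i,4]>150: print(nm,s[i],rect(P[l==i][:,:2]),np.median(P[l==i],0))
gog(.484,-.516,.36,-20)
E
python3 cov.py
```

```text
plate [ 300    0   87   88 5685] (array([ 470. , -513.4]), 80.3, 78.6, 69.9) [ 0.47170277 -0.50813448  0.0067634 ]
strip [ 335    5   23   72 1253] (array([ 470.4, -513.4]), 60.1, 16.6, -19.5) [ 0.47151443 -0.51298829  0.02268307]
t 31.55 tcp [ 0.3889 -0.388   0.3644] x [ 0.934 -0.358 -0.011] y [-0.358 -0.934 -0.004] z [-0.009  0.007 -1.   ] gap 0.497 F [ 1.   0.9 -0.4]
yaw -21.0 q6 0.95 -> shift [136.2  86.1   2.7] turn -1.0
```

Request:
{"method": "servo_tool", "body": {
  "rows": [
    [[38,24,0],-1,0],
    [[76,49,10],-1,0],
    [[114,73,25],-1,0],
    [[136,88,40],-1,0],
    [[136,88,40],-1,0],
    [[136,88,40],-1,0]
  ],
  "force": 60
}}

```text
t: 32.15
tcp_pos: [0.4851, -0.5164, 0.3212]
tool_rot: [0.985, -0.172, -0.006, -0.004]
force: [-0.6, 0.8, -0.7]
finger_gap: 0.501
```

```bash
sed -i 's/^gog.*/gog(.4834,-.5181,.184,-19.8)/' cov.py; python3 cov.py
```

```text
plate [ 215  147   84   78 5237] (array([ 470.7, -513.7]), 80.0, 79.7, 70.3) [ 0.47436263 -0.51645176  0.00680413]
strip [ 248  160   18   62 1044] (array([ 470.9, -513.9]), 59.2, 15.9, -20.1) [ 0.4732545  -0.51427275  0.02272509]
strip [243 230  54  32 291] (array([ 419.9, -505.9]), 59.6, 12.9, -81.4) [ 0.42387812 -0.50904953  0.02400314]
t 32.30 tcp [ 0.4843 -0.5168  0.3234] x [ 0.94  -0.34  -0.011] y [-0.34  -0.94  -0.004] z [-0.009  0.008 -1.   ] gap 0.501 F [ 0.2 -0.2 -0.9]
yaw -19.9 q6 0.94 -> shift [  2.7   2.8 139.4] turn -0.1
```

View pics/w9.png

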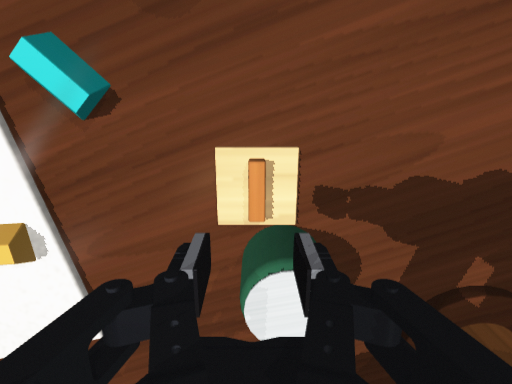

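Cover at cols 215–299, rows 147–225, strip centred at (257,190); the tin is behind it at row 230 and below, clear of the offset grasp.

Request:
{"method": "servo_tool", "body": {
  "rows": [
    [[3,3,45],0,0],
    [[3,3,90],0,0],
    [[3,3,120],0,0],
    [[3,3,136],0,0],
    [[3,3,139],0,0],
    [[3,3,139],0,0],
    [[3,3,139],0,-0.4],
    [[3,3,139],0,-1]
  ]
}}

```text
t: 33.1
tcp_pos: [0.4855, -0.5203, 0.1869]
tool_rot: [0.985, -0.173, -0.004, -0.002]
force: [-0.9, 2.2, 19.7]
finger_gap: 0.177
```

Request:
{"method": "servo_tool", "body": {
  "rows": [
    [[0,0,0],0,-1],
    [[0,0,0],0,-1],
    [[0,0,-10],0,-1],
    [[0,0,-40],0,-1],
    [[0,0,-90],0,-1],
    [[0,0,-140],0,-1],
    [[0,0,-185],0,-1],
    [[0,0,-185],0,-1]
  ]
}}

```text
t: 33.9
tcp_pos: [0.4879, -0.5226, 0.3817]
tool_rot: [0.985, -0.173, 0.002, 0.005]
force: [0.4, -1.3, -0.4]
finger_gap: 0.161
```

```bash
python3 -c "
from h import *
for i in range(2): snapshot('wrist')
c=cam('wrist');s,M=st();T=(c['P']-s['tcp_pos'])@M
m=(T[...,2]>.14)&(T[...,2]<.2)&(T[...,0]>.0)&(abs(T[...,1])<.05);q=T[m];print(m.sum(),q.min(0).round(4),q.max(0).round(4))
pl=q[q[:,2]>.174];print('plate',len(pl),pl.min(0).round(4),pl.max(0).round(4),np.median(pl,0).round(4))
gog(.599,.257,.37,-0.5)
"
```

```text
t 34.05 tcp [ 0.4863 -0.5206  0.3719] x [ 0.94  -0.34  -0.008] y [-0.34  -0.94  -0.002] z [-0.007  0.005 -1.   ] gap 0.164 F [-0.   0.5 -0.3]
8804 [ 0.     -0.0399  0.14  ] [0.0267 0.0402 0.1838]
plate 6064 [ 0.     -0.0399  0.1741] [0.0267 0.0402 0.1838] [0.0164 0.0002 0.1778]
t 34.05 tcp [ 0.4863 -0.5206  0.3719] x [ 0.94  -0.34  -0.008] y [-0.34  -0.94  -0.002] z [-0.007  0.005 -1.   ] gap 0.164 F [-0.   0.5 -0.3]
yaw -19.9 q6 0.94 -> shift [-157.1 -769.2    5. ] turn -19.4
```

Request:
{"method": "servo_tool", "body": {
  "rows": [
    [[-6,-30,0],0,-1],
    [[-15,-75,0],0,-1],
    [[-24,-120,0],-3,-1],
    [[-33,-165,0],-6,-1],
    [[-42,-210,0],-9,-1],
    [[-51,-255,0],-12,-1],
    [[-58,-290,0],-15,-1],
    [[-62,-310,0],-15,-1]
  ]
}}

```text
t: 34.85
tcp_pos: [0.5326, -0.2044, 0.3707]
tool_rot: [0.999, -0.041, -0.007, -0.004]
force: [-0.5, -0.9, -0.6]
finger_gap: 0.163
```

```bash
python3 -c "
from h import *
for i in range(2): snapshot('wrist')
gog(.597,.257,.37,-0.5)
"
```

```text
t 34.95 tcp [ 0.5327 -0.2045  0.3708] x [ 0.997 -0.081 -0.013] y [-0.081 -0.997 -0.008] z [-0.013  0.009 -1.   ] gap 0.163 F [-0.1 -0.5 -0.2]
yaw -4.7 q6 1.09 -> shift [  28.6 -463.9    4.3] turn -4.2
```

Request:
{"method": "servo_tool", "body": {
  "rows": [
    [[2,-35,0],-1,-1],
    [[5,-80,0],-2,-1],
    [[8,-126,0],-3,-1],
    [[11,-172,0],-4,-1],
    [[14,-218,0],-4,-1],
    [[17,-264,0],-4,-1],
    [[19,-300,0],-4,-1],
    [[20,-315,0],-4,-1]
  ]
}}

```text
t: 35.75
tcp_pos: [0.5783, 0.11, 0.3716]
tool_rot: [1.0, -0.005, -0.008, -0.005]
force: [-0.8, -0.0, -1.0]
finger_gap: 0.162
```

```bash
python3 -c "
from h import *
for i in range(2): snapshot('wrist')
gog(.597,.257,.37,-0.5)
"
```

```text
t 35.85 tcp [0.5783 0.1088 0.3718] x [ 1.    -0.009 -0.015] y [-0.009 -1.    -0.009] z [-0.015  0.009 -1.   ] gap 0.164 F [-0.5  0.  -0.9]
yaw -0.5 q6 1.57 -> shift [  19.6 -147.     2.8] turn -0.0
```

Request:
{"method": "servo_tool", "body": {
  "rows": [
    [[5,-40,0],0,-1],
    [[11,-85,0],0,-1],
    [[16,-125,10],0,-1],
    [[20,-147,30],0,-1],
    [[20,-147,60],0,-1],
    [[20,-147,85],0,-1],
    [[20,-147,95],0,-1],
    [[20,-147,95],0,-1]
  ]
}}

```text
t: 36.65
tcp_pos: [0.5982, 0.2544, 0.2756]
tool_rot: [1.0, -0.006, -0.01, -0.004]
force: [-1.0, -0.1, -0.5]
finger_gap: 0.161
```

```bash
python3 -c "
from h import *
for i in range(2): snapshot('wrist')
c=cam('wrist');cv2.imwrite('pics/w10.png',c['image'])
s,M=st();T=(c['P']-s['tcp_pos'])@M
m=(T[...,2]>.174)&(T[...,2]<.187)&(T[...,0]>.0)&(abs(T[...,1])<.05);q=T[m];print(q.min(0).round(4),q.max(0).round(4))
q=c['P'][m];print(q.max(0))
gog(.597,.257,.262,-0.5)
"
```

```text
t 36.80 tcp [0.5992 0.2556 0.2791] x [ 1.    -0.01  -0.013] y [-0.01  -1.    -0.009] z [-0.013  0.009 -1.   ] gap 0.163 F [ 0.6  0.  -0.6]
[ 0.     -0.0404  0.174 ] [0.0255 0.0397 0.1864]
[0.622572   0.29761663 0.10489173]
t 36.80 tcp [0.5992 0.2556 0.2791] x [ 1.    -0.01  -0.013] y [-0.01  -1.    -0.009] z [-0.013  0.009 -1.   ] gap 0.163 F [ 0.6  0.  -0.6]
yaw -0.6 q6 1.80 -> shift [-0.1  0.1 17.1] turn -0.1
```

View pics/w10.png

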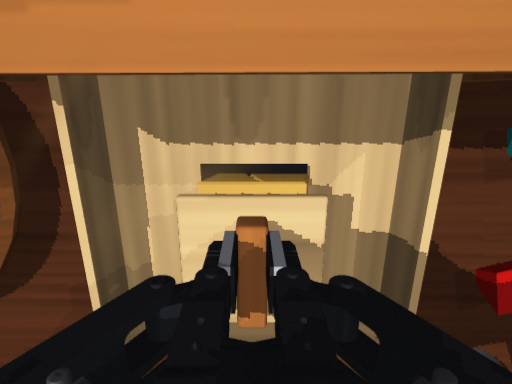

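The cover (cols 178–326, far edge at row 196) hangs level and centred over the bars. Lowering.

Request:
{"method": "servo_tool", "body": {
  "rows": [
    [[0,0,6],0,-1],
    [[0,0,11],0,-1],
    [[0,0,14],0,-1],
    [[0,0,16],0,-1],
    [[0,0,16],0,-1],
    [[0,0,16],0,-1]
  ]
}}

```text
t: 37.4
tcp_pos: [0.5993, 0.2558, 0.264]
tool_rot: [1.0, -0.005, -0.006, -0.005]
force: [-0.8, -0.5, 4.8]
finger_gap: 0.164
```

```bash
python3 -c "
from h import *
snapshot('wrist')
gog(.597,.257,.262,-0.5)
c=cam('wrist');P=c['P'];s,M=st();T=(P-s['tcp_pos'])@M
m=(T[...,2]>.17)&(T[...,2]<.187)&(T[...,0]>.015)&(abs(T[...,1])<.035);q=P[m];print(np.median(q,0))
"
```

```text
t 37.45 tcp [0.5993 0.2558 0.264 ] x [ 1.    -0.01  -0.011] y [-0.01  -1.    -0.009] z [-0.011  0.009 -1.   ] gap 0.161 F [-2.  -0.3  4.9]
yaw -0.6 q6 1.80 -> shift [-0.6  0.2  2. ] turn -0.1
t 37.50 tcp [0.5992 0.2558 0.264 ] x [ 1.    -0.01  -0.011] y [-0.01  -1.    -0.009] z [-0.011  0.009 -1.   ] gap 0.160 F [-1.1 -0.7  5. ]
[0.61902079 0.25724381 0.08346947]
```

Request:
{"method": "servo_tool", "body": {
  "rows": [
    [[0,0,-0.5],0,-0.7],
    [[0,0,-1],0,-0.3],
    [[0,0,-1],0,-0.3],
    [[0,0,-1],0,-0.3],
    [[0,0,-20],0,-0.3],
    [[0,0,-60],0,-0.3],
    [[0,0,-90],0,-0.3],
    [[0,0,-90],0,-0.3]
  ]
}}

```text
t: 38.3
tcp_pos: [0.6018, 0.2554, 0.359]
tool_rot: [1.0, -0.005, -0.001, -0.006]
force: [0.8, 0.4, -0.3]
finger_gap: 0.35
```

Request:
{"method": "servo_tool", "body": {
  "rows": [
    [[-30,0,0],0,-0.4],
    [[-70,0,0],-8,-0.4],
    [[-110,0,0],-16,-0.4],
    [[-140,0,0],-24,-0.4],
    [[-150,0,0],-32,-0.4],
    [[-155,0,0],-40,-0.4],
    [[-155,0,0],-48,-0.4],
    [[-155,0,0],-56,-0.4]
  ]
}}

```text
t: 39.1
tcp_pos: [0.4461, 0.2569, 0.3585]
tool_rot: [0.884, 0.468, 0.001, -0.006]
force: [0.9, -0.2, -0.7]
finger_gap: 0.299
```

```bash
python3 -c "
from h import *
for i in range(2): snapshot('wrist')
for n in('wrist','top'):
  c=cam(n);P=c['P'];z=P[...,2];cv2.imwrite('pics/%s11.png'%n,c['image'] if n=='wrist' else c['image'][100:260,90:260].repeat(4,0).repeat(4,1))
  for nm,a,b in(('plate',.079,.0875),('strip',.094,.104)):
    m=(P[...,0]>.5)&(P[...,0]<.66)&(P[...,1]>.18)&(P[...,1]<.33)&(z>a)&(z<b)
    k,l,s,_=cv2.connectedComponentsWithStats(m.astype(np.uint8))
    for i in range(1,k):
        if s[i,4]>60: print(n,nm,s[i],rect(P[l==i][:,:2]),np.median(P[l==i],0))
go(.4375,.2567,.35,90)
"
```

```text
wrist plate [ 328   17  141  149 9177] (array([582.2, 258.3]), 80.6, 80.3, -0.4) [0.58199569 0.2688828  0.08381604]
wrist strip [ 366   63   86   65 2050] (array([582.2, 258.5]), 60.3, 16.6, -0.8) [0.58235199 0.25935554 0.09962717]
top plate [163 154  26  26 484] (array([580.7, 259.7]), 80.5, 80.2, 89.4) [0.57700103 0.25635015 0.08291011]
top strip [173 157   5  19  88] (array([580.4, 258.1]), 57.5, 13.6, -0.4) [0.57855588 0.25856762 0.09866974]
t 39.30 tcp [0.4466 0.2569 0.3586] x [0.57  0.822 0.008] y [ 0.822 -0.57  -0.008] z [-0.002  0.011 -1.   ] gap 0.297 F [0.3 0.2 0. ]
yaw 55.3 q6 0.90 -> shift [-5.4 -7.3  8.6] turn -34.7
```

View pics/wrist11.png

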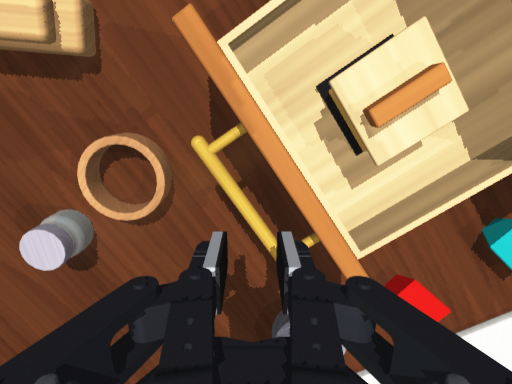

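The cover sits flat and centred on the stack; handle at (235,195). Now align over the handle.

Request:
{"method": "servo_tool", "body": {
  "rows": [
    [[-5,-7,0],-8,-0.4],
    [[-5,-7,0],-16,-0.4],
    [[-5,-7,0],-24,-0.4],
    [[-5,-7,0],-32,-0.4],
    [[-5,-7,0],-35,-0.4],
    [[-5,-7,0],-35,-0.4],
    [[-5,-7,0],-35,-0.4]
  ],
  "force": 40
}}

```text
t: 40.0
tcp_pos: [0.438, 0.2567, 0.3585]
tool_rot: [0.706, 0.708, 0.003, -0.005]
force: [1.3, -0.4, -0.2]
finger_gap: 0.303
```

```bash
python3 -c "
from h import *
for i in range(2): snapshot('wrist')
c=cam('wrist');P=c['P'];z=P[...,2]
hsv=cv2.cvtColor(c['image'],cv2.COLOR_BGR2HSV)
m=(abs(P[...,0]-.438)<.02)&(P[...,1]>.15)&(P[...,1]<.36)&(z>.1)&(z<.125)&(P[...,2]>.108)&(hsv[...,0]>20)
q=P[m];print(rect(q[:,:2]),np.median(q,0))
gog(.4375,.2567,.265,90)
"
```

```text
(array([445.4, 259.1]), 126.6, 23.4, 89.5) [0.4395978  0.27115961 0.11436644]
t 40.15 tcp [0.438  0.2567 0.3586] x [-0.003  1.     0.011] y [ 1.     0.003 -0.002] z [-0.002  0.011 -1.   ] gap 0.297 F [-0.3 -0.6 -0.8]
yaw 90.2 q6 0.29 -> shift [-2.8  0.1 93.5] turn 0.2
```

Request:
{"method": "servo_tool", "body": {
  "rows": [
    [[-2,1,45],0,-0.4],
    [[-2,1,85],0,-0.4],
    [[-2,1,93],0,-0.4],
    [[-2,1,93],0,-0.4],
    [[-2,1,93],0,-0.7],
    [[-2,1,93],0,-1],
    [[-2,1,93],0,-1],
    [[-2,1,93],0,-1]
  ]
}}

```text
t: 40.95
tcp_pos: [0.4393, 0.2559, 0.2665]
tool_rot: [0.706, 0.708, 0.004, -0.004]
force: [1.2, 0.4, 2.4]
finger_gap: 0.107
```

```bash
python3 -c "
from h import *
go(.6305,.2567,.266,90)
"
```

```text
t 40.95 tcp [0.4393 0.2559 0.2665] x [-0.003  1.     0.012] y [ 1.     0.003 -0.   ] z [-0.     0.012 -1.   ] gap 0.107 F [1.2 0.4 2.4]
yaw 90.2 q6 0.29 -> shift [  0.2 191.2   0.5] turn 0.2
```

Request:
{"method": "servo_tool", "body": {
  "rows": [
    [[0,3,0],0,-1],
    [[0,10,0],0,-1],
    [[0,21,0],0,-1],
    [[0,34,0],0,-1],
    [[0,48,0],0,-1],
    [[0,62,0],0,-1],
    [[0,76,0],0,-1],
    [[0,90,0],0,-1]
  ]
}}

```text
t: 41.75
tcp_pos: [0.531, 0.2555, 0.2665]
tool_rot: [0.706, 0.708, 0.004, -0.004]
force: [-1.3, -3.2, 1.8]
finger_gap: 0.112
```

Request:
{"method": "servo_tool", "body": {
  "rows": [
    [[0,14,0],0,-1],
    [[0,28,0],0,-1],
    [[0,42,0],0,-1],
    [[0,56,0],0,-1],
    [[0,70,0],0,-1],
    [[0,82,0],0,-1],
    [[0,90,0],0,-1],
    [[0,94,0],0,-1]
  ]
}}

```text
t: 42.55
tcp_pos: [0.6266, 0.2549, 0.2666]
tool_rot: [0.706, 0.708, 0.004, -0.003]
force: [-1.6, -3.1, 2.3]
finger_gap: 0.111
```

```bash
python3 -c "
from h import *
snapshot('wrist')
go(.6305,.2567,.266,90)
"
```

```text
t 42.60 tcp [0.6268 0.255  0.2666] x [-0.003  1.     0.01 ] y [1.    0.003 0.003] z [ 0.003  0.01  -1.   ] gap 0.112 F [ 2.1 -3.9 -0.5]
yaw 90.2 q6 0.21 -> shift [1.7 3.8 0.6] turn 0.2
```

Request:
{"method": "servo_tool", "body": {
  "rows": [
    [[0,2,0],0,-1],
    [[0,4,0],0,-1],
    [[0,5,0],0,-1],
    [[0,5,0],0,-1],
    [[0,5,0],0,-1]
  ]
}}

```text
t: 43.1
tcp_pos: [0.6298, 0.2551, 0.2665]
tool_rot: [0.706, 0.708, 0.002, -0.004]
force: [-5.5, -1.5, 4.9]
finger_gap: 0.106
```

Request:
{"method": "servo_tool", "body": {
  "rows": [
    [[0,0,0],0,-0.6],
    [[0,0,0],0,-0.4],
    [[0,0,0],0,-0.4],
    [[0,0,-40],0,-0.4],
    [[0,0,-90],0,-0.4],
    [[0,-40,-110],0,-0.4],
    [[0,-80,-110],0,-0.4],
    [[0,-80,-110],0,-0.4]
  ]
}}

```text
t: 43.9
tcp_pos: [0.5448, 0.254, 0.377]
tool_rot: [0.705, 0.709, -0.001, -0.006]
force: [-1.0, -0.1, -0.3]
finger_gap: 0.301
```

```bash
python3 -c "
from h import *
snapshot('wrist')
for n in('wrist','top','scene'):
  c=cam(n);P=c['P'];z=P[...,2]
  m=(P[...,0]>0.58)&(P[...,0]<.645)&(P[...,1]>.15)&(P[...,1]<.36)&(z>.1)&(z<.125)
  q=P[m];print(n,rect(q[:,:2]),np.median(q,0).round(4))
cv2.imwrite('pics/end.png',c['image'])
bars(c); st()
"
```

```text
wrist (array([634.1, 256.5]), 130.2, 21.8, -90.0) [0.6282 0.2652 0.1142]
top (array([632.1, 231.7]), 77.0, 23.1, 89.8) [0.6266 0.227  0.113 ]
scene (array([633.7, 256.6]), 126.7, 19.9, 89.2) [0.6327 0.2573 0.1146]
[179, 222, 21, 7, 119] [ 509.6 -245.6] 63.5 26.0 74.1 0.0393
t 44.10 tcp [0.5514 0.254  0.3771] x [-0.003  1.     0.01 ] y [ 1.     0.003 -0.001] z [-0.001  0.01  -1.   ] gap 0.298 F [ 0.1  0.6 -0.1]
```

View pics/end.png

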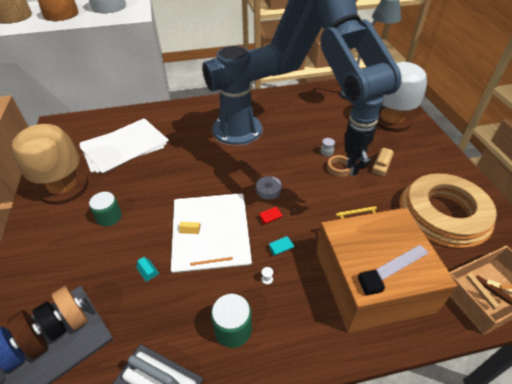

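Drawer shut, the odd bar still on the board at (189,228), the other things in place, arm clear.

```bash
python3 -c "
from station import *
print(sign_off())"
```

```text
the job is handed in; nothing more can be done
None
```

I stacked two nested pairs of wax bars on the mat, laid the cover on top, shut the drawer and handed the job in; `sign_off` gave no verdict. There were five bars, three broad face down and two upside down, so one broad-face-down bar had no partner and stayed on the board. It took about 44 s of the 210 s.

**Last checks:**
- **Layers:** The layers are crosswise and lie flat, with tops at 0.0517 and 0.0777 m against 0.051 and 0.077 m expected. Their seams are 2–3 mm, a little wider than touching.
- **Cover:** It was knocked aside next to the green tin during the run, so I found it again and gripped it off-centre, clear of the tin. It ended up flat and within about 2 mm of the mat's centre.
- **Grip:** The bars were held at 20 N.
- **Drawer:** It went back to its starting reading (tool at x = 0.6298 m both times), so it should be within about 2 mm of shut.
- **Bench:** The last picture shows the other things in place and the arm clear. I did not measure each of them again.

**Disagreements:** The top and scene cameras differed by about 4 mm in x, so I relied on the wrist camera, which fell between them. The stack was not looked at after the drawer was shut; I pushed it in gently.

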